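Load two glass blanks and hold a gauge square on the red dot

ROBOT

A 6-joint arm with a two-finger parallel gripper is mounted at the origin on the work surface. World frame = base frame: x ahead of the robot, y to its left, z up, the work surface at z = 0. Lengths are in m, angles in rad, forces in N, time in s.
With the tool pointing down it reaches from about 0.25 to 0.725 m from the base axis. Payload 4 kg.
Tool frame: the origin (TCP) lies on the centre line of the jaws, within the pads' length; the fingertips stand 22 mm ahead of it and the grasp point (between the pads) lies 3 mm ahead of it; z points along the fingers, y is the line along which they close (so a half turn about z gives the same grasp; the last joint's range is limited). The gripper opens to 85 mm and grips with 20 to 120 N. Pads are 22 mm wide; open, the fingers measure 114 mm over their backs; the gripper's body (76 mm by 85 mm) begins 54 mm behind the grasp point. The pads swing forward as they close: fully open they stand 13 mm farther back than shut.
Start: joints at [-1.259, 0.241, 0.005, 1.335, 0, 1.571], TCP at [0.153, -0.476, 0.224] pointing down, gripper open.
Joint ranges: [-2.72, 2.72], [-1.05, 1.87], [-1.09, 1.28], [-1.99, 2.15], [-1.42, 1.44], [-3.14, 3.14]. Speed limits (rad/s): [2.79, 2.79, 3.14, 3.14, 3.14, 3.14].

INTERFACE

Orientations are given as a unit quaternion [x, y, z, w].
In Python, from workcell import bot gives the robot as it stands.
- The arm moves only by the shell command python3 -m inch 'ROWS'. ROWS is JSON, one flat list of numbers, 7 for each row, row after row: the shift along the world's x, y, z in mm, then the turn, a rotation vector about the world's x, y, z in rad, then the opening in per cent of the stroke, from 0 (shut) to 100 (fully open). A call has 1 to 8 rows; each row is the pose to reach, as a shift and turn from the pose commanded when the call began; what a row does not reach only later rows make up. A row lasts 1/12 s, in which the tool goes at most 41.7 mm and 7.16 degrees, less where a joint would pass 70% of its speed; a pose out of reach is approached as far as the arm can. A call with a gripper value outside its range is refused whole. The fingers move at their own pace and stop on an object; the grip force is fixed at half the most. Time passes only in rows, so rows that repeat a pose let the fingers close. It gives the time, the measured TCP pose, the force, the opening and the grip force at its end, in the units of the state.
- bot.get_obs(): the state, without advancing time (a new reading comes with each control period).
- bot.camera(name): name is "side" or "top"; returns the picture (420x560x3 uint8, blue, green, red); there is no depth.
- bot.camera_info(name): a dict with "intrinsics" (3x3 intrinsics, pixels), "distortion" ([k1, k2, p1, p2, k3] as OpenCV has them; the pictures are not rectified), "camera_from_world" (4x4, takes a point from world to camera coordinates). Camera axes: x right, y down, z forward; pixel columns grow to the right and rows downward; lengths in m; the calibration is good to about 2 mm. A picture is of the moment at which its call begins. camera_info takes no time and is no camera call.
- bot.job_done(): hands the job in; it is judged then, once.
Trained networks look in the newest picture that a camera, given by its name, has taken for a name from the list of things; names that differ only in an ending like _2 or _b are one class to them, and where a whole thing is asked for, a point or a joint stands for the part that bears it (a point fixed in the world has none). Each returns a list of dicts, best first, with "confidence" (0 to 1); they miss things now and then, are a little off and sometimes report something else, mostly with a low value. They report only what shows in the picture. A call takes as long as a camera call. They do not tell look-alikes from the thing itself.
- bot.silhouettes(camera, target): "mask" (420x560 bool, what is visible of it) and "uv" ([column, row] in pixels, amid what is visible of it).
- bot.spot_point(camera, target): "uv" ([column, row] in pixels: a listed point, or the origin of a listed thing).
The state is a dict: "clock": time; "joint_pos": joint angles; "joint_vel": joint speeds; "tau": joint torques, N m; "eef_pos": TCP position; "tool_rot": TCP orientation; "ft_force": force on the tool from outside, world axes, zero at the start; "ft_torque": the same for the moment, N m; "grip_width": finger opening in m; "grasp_force": force on a finger pad.
Only numpy, scipy, OpenCV 4.12 (cv2) and the standard library are available. Lean on these libraries where they do the work, as an engineer would, in place of code of your own. Each camera call takes 0.05 s, during which the arm holds its last target. There are 200 camera calls.

TASK

Set each frosted glass blank, dot side up, flat and fully home in the sloping ring nest of its own size, and let go of it. Then take the digital gauge out of its stand and hold its tip on the red dot of the large blank, the gauge square to the sloping glass, pressed gently so that its spring plunger is about half way in and never jammed against its stop. Finish while still holding the gauge there, and leave the other things on the bench alone.

Things in the scene. Friction and masses are not known exactly. Their poses are not given: they have to be found in the camera images.
- large_blank: large frosted white glass disc, 56 mm in diameter, 18 mm thick, about 110 g, lying flat; origin at the centre of its underside, z up through the glass. A red dot is painted on its top face.
- red_dot (a point): centre of the red dot (9 mm in diameter) on the top face of the large blank, 9 mm from the disc's centre along the blank's x, 18 mm above its underside
- small_blank: small frosted white glass disc, 40 mm in diameter, 18 mm thick, about 60 g, with a blue dot at the middle of its top face; origin at the centre of its underside, z up
- blue_dot (a point): centre of the blue dot (9 mm in diameter) at the middle of the top face of the small blank, 18 mm above its underside
- nest_large: nest for the large blank: red ring, 60 mm inner, 72 mm outer diameter, 5 mm high, on the sloping top (100 x 86 mm) of a fixed steel sine plate. Origin at the ring centre on the flat nest floor, 47 mm above the bench; z is the normal of the sloping floor, 20 degrees from vertical, leaning to the low side (which faces roughly to the robot); x points up the slope, y is level
- nest_small: nest for the small blank: a blue ring, 44 mm inner and 56 mm outer diameter, 5 mm high, on a second sine plate of the same kind and size, sloping 20 degrees; origin and axes as for nest_large
- stand: fixed grey stand: foot 90 x 90 x 10 mm, block 60 x 60 mm with its top 65 mm above the bench and an upright 18 mm hole through which the gauge's stem hangs; origin at the centre of the underside
- gauge: digital gauge, 130 g, upright in the stand, resting on its 32 mm flange. Origin at the tip of the extended plunger, z up along its axis. Black round flat head 56 mm in diameter, 24 mm thick along y, centred on the axis at z 85 mm: pinch its flat faces from above. Flange underside at z 45 mm, stem 12 mm thick from z 14 to 61 mm. Display on the -y face. Raise it 60 mm to take it out.
- tip (a point): the end of the plunger's 6 mm red ball tip; it moves with the plunger, and lies at the gauge's origin when the plunger is out
- plunger (a joint): how far the gauge's plunger is pushed in: 0 = out, 0.010 m = against its stop; its spring takes about 0.5 N at 0, 2.3 N half way and 4 N at the stop
- setting_ring: bystander: loose steel ring, 40 mm across, 14 mm high
- screwdriver: bystander: loose screwdriver, about 130 mm long
- jar: bystander: loose amber jar, 44 mm across, 65 mm high
- gauge_block: bystander: loose brass block, 35 x 9 x 20 mm
- lens_cap: bystander: loose black cap, 48 mm across, 9 mm high
Things that resemble listed ones, but are neither listed nor needed, are in the scene too. Leave any black or pink look-alike of the small_blank alone. Leave any green look-alike of the stand alone.

How it is judged:
On the way, in this order (a step that is already met when the one before it is completed fails the run):
1. both blanks lie home in the nests of their own size, let go (distance between large_blank and nest_large below 0.0045 m and angle between the z axis of large_blank and the z axis of nest_large, either way round below 0.05 rad and z of red_dot in the frame of nest_large above 0.01 m and distance between small_blank and nest_small below 0.0045 m and angle between the z axis of small_blank and the z axis of nest_small, either way round below 0.05 rad and z of blue_dot in the frame of nest_small above 0.01 m and contact force between the fingers and large_blank below 0.1 N and contact force between the fingers and small_blank below 0.1 N), for 0.2 s.
2. the gauge is lifted out of its stand in the gripper (height (world z) of gauge above 0.066 m and contact force between the fingers and gauge above 2 N and contact force between gauge and stand below 0.05 N), for 0.1 s.
At the end, for the whole second after the job is handed in: Both blanks home in their own nests (4.5 mm, 3 degrees), untouched by the fingers, dots up; gripper still holding the gauge at rest, clear of the stand, tip within 5.5 mm of the dot centre, axis within 7 degrees of square to the glass, plunger 2.5 to 7.5 mm in, push 0.5 to 6 N (all of step 1 and distance between tip and red_dot below 0.0055 m and angle between the z axis of gauge and the z axis of large_blank, either way round below 0.12 rad and z of gauge in the frame of large_blank above 0 m and value of joint plunger between 0.0025 and 0.0075 m and contact force between gauge and large_blank between 0.5 and 6 N and contact force between the fingers and gauge above 2 N and contact force between gauge and stand below 0.05 N and linear speed of gauge below 0.02 m/s); the arm keeps its last pose, push and grip.
It fails at once if the gauge is jammed against the glass with more than 12 N (contact force between gauge and large_blank above 12 N).
It fails at once if a bystander is moved by more than 30 mm (distance of any of setting_ring, screwdriver, jar, gauge_block, lens_cap from where it was at the start of the episode above 0.03 m).
It also fails if it takes over 67 s, if anything falls off the work surface, if the arm or the gripper's body presses on something with over 40 N, if the wrist force passes 120 N, or if a joint passes its speed limit or range.

## Working session

There is one attempt and no reset: what is moved stays moved. The work goes in short steps, Python scripts to look and compute and a shell command to move; the robot and the scene stay as the last step left them, time stands still between calls to the robot, and variables do not carry over. Pictures are saved under pics/ and viewed, at most 10 in all, crops included, and the job is handed in when it is done.

```bash
ls; mkdir -p pics
cat > h.py <<'E'
import numpy as np, cv2
from workcell import bot
from scipy.spatial.transform import Rotation as R
def cam(n):
    i=bot.camera_info(n); return np.array(i["intrinsics"]),np.array(i["distortion"]),np.array(i["camera_from_world"])
def ray(n,uv):
    K,D,T=cam(n); p=cv2.undistortPoints(np.array([[uv]],float),K,D)[0,0]
    d=T[:3,:3].T@np.array([p[0],p[1],1]); o=-T[:3,:3].T@T[:3,3]; return o,d/np.linalg.norm(d)
def onz(n,uv,z):
    o,d=ray(n,uv); return o+d*(z-o[2])/d[2]
def proj(n,P):
    K,D,T=cam(n); return cv2.projectPoints(np.array(P,float).reshape(-1,3),cv2.Rodrigues(T[:3,:3])[0],T[:3,3],K,D)[0].reshape(-1,2)
def tri(u1,u2):
    (o1,d1),(o2,d2)=ray("top",u1),ray("side",u2)
    s=np.linalg.lstsq(np.c_[d1,-d2],o2-o1,rcond=None)[0]; a,b=o1+s[0]*d1,o2+s[1]*d2
    return (a+b)/2,np.linalg.norm(a-b)
E
python3 - <<'E'
from h import *
np.set_printoptions(precision=3,suppress=True)
for n in("top","side"):
    im=bot.camera(n); cv2.imwrite(f"pics/{n}0.png",im)
    K,D,T=cam(n); print(n,-T[:3,:3].T@T[:3,3],T[2,:3],K[0,0])
    for t in("large_blank","small_blank","red_dot","blue_dot","nest_large","nest_small","stand","gauge","tip"):
        for r in bot.spot_point(n,t): print(t,np.round(r["uv"],1),round(r["confidence"],2),end=" ")
        print()
E
```

```text
pics
top [0.423 0.018 1.305] [ 0.063 -0.011 -0.998] 518.0296832245929
large_blank [279.3 223.1] 0.64 
small_blank [167.6 198.8] 0.77 small_blank [154.3 228.9] 0.75 small_blank [182.1 229.3] 0.61 
red_dot [281.9 220.4] 0.9 
blue_dot [181.6 231.1] 0.62 blue_dot [165.8 197.4] 0.55 blue_dot [152.4 228.6] 0.55 
nest_large [308.3 140.2] 0.94 
nest_small [237.5 158.1] 0.63 nest_small [162.  153.5] 0.58 
stand [397.7 211. ] 0.87 stand [393.5 271.7] 0.84 stand [311.  140.6] 0.45 
gauge [399.7 211.8] 0.66 gauge [212.9 240.9] 0.56 

side [0.352 0.726 0.575] [ 0.145 -0.803 -0.579] 445.733222261303
large_blank [301.1 232. ] 0.58 
small_blank [287.2 315.5] 0.73 small_blank [228.4 331. ] 0.68 small_blank [277.5 351. ] 0.58 
red_dot [297.1 220.2] 0.79 
blue_dot [278.9 349.2] 0.94 blue_dot [228.5 322.1] 0.85 blue_dot [287.5 308. ] 0.57 

nest_small [210.6 231.8] 0.75 
stand [361.5 164.5] 0.73 stand [303.4 157.9] 0.66 
gauge [302.3 152.3] 0.69
```

View pics/top0.png

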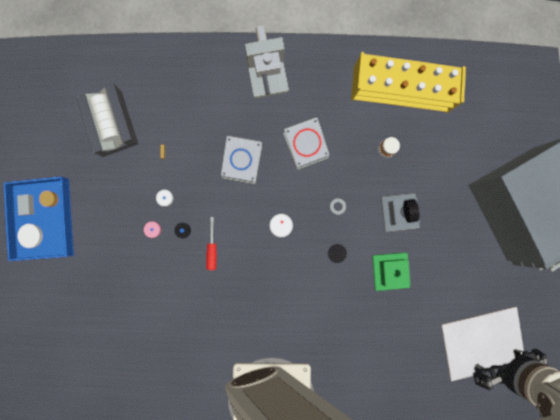

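View pics/side0.png

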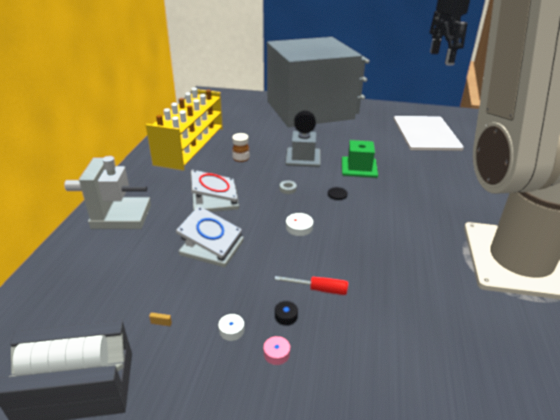

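Top view: the large blank with the red dot is at (281,225). The red ring is at (307,142) and the blue ring at (241,159). The gauge is in the grey stand, with its head at (411,210) and the stand at (401,212); the green look-alike is at (393,271).

Candidates for small_blank: white with blue dot (165,198), pink (152,229), black (182,230), and a white disc in the tray (29,236). I choose the white one at (165,198) and will check it in a crop.

```bash
cat >> h.py <<'E'
from scipy.optimize import least_squares
def hull_centroid(n,P):
    h=cv2.convexHull(proj(n,P).astype(np.float32)); m=cv2.moments(h); return np.array([m["m10"],m["m01"]])/m["m00"]
A=np.linspace(0,2*np.pi,40)
def circ(r,z): return np.c_[r*np.cos(A),r*np.sin(A),0*A+z]
def nestR(yaw,t=np.radians(20)):  # x up slope with heading yaw, z normal leaning back
    x=np.array([np.cos(yaw)*np.cos(t),np.sin(yaw)*np.cos(t),np.sin(t)]);y=np.array([-np.sin(yaw),np.cos(yaw),0]); return np.c_[x,y,np.cross(x,y)]
def colmask(im,col):
    h=cv2.cvtColor(im,cv2.COLOR_BGR2HSV); H,S,V=h[...,0].astype(int),h[...,1],h[...,2]
    if col=="red": return ((H<8)|(H>172))&(S>90)&(V>90)
    if col=="blue": return (abs(H-108)<14)&(S>90)&(V>90)
    if col=="white": return (S<45)&(V>185)
def near(m,uv,r):
    vv,uu=np.nonzero(m); k=np.hypot(uu-uv[0],vv-uv[1])<r; return np.c_[uu[k],vv[k]].astype(float)
E
python3 - <<'E'
from h import *
np.set_printoptions(precision=4,suppress=True)
I={n:cv2.imread(f"pics/{n}0.png") for n in("top","side")}
o=bot.get_obs(); print(o["eef_pos"],R.from_quat(o["tool_rot"]).as_matrix(),o["grip_width"],o["clock"])
# blanks
for nm,r,c in(("large",.028,{"top":(281,225),"side":(299,224)}),("small",.020,{"top":(165,198),"side":(231,327)})):
    ob={}
    for n in c:
        p=near(colmask(I[n],"white")|colmask(I[n],"red")|colmask(I[n],"blue"),c[n],22); hh=cv2.convexHull(p.astype(np.float32)); m=cv2.moments(hh); ob[n]=np.array([m["m10"],m["m01"]])/m["m00"]
        print(nm,n,ob[n],len(p),np.ptp(p,0))
        P=np.r_[circ(r,0),circ(r,.018)]
        s=least_squares(lambda q:hull_centroid(n,P+[q[0],q[1],0])-ob[n],[.45,0],diff_step=1e-4); print("  xy",s.x, np.ptp(proj(n,P+[*s.x,0]),0))
# dots
for nm,col,c in(("reddot","red",{"top":(281,222),"side":(297,220)}),("bluedot","blue",{"top":(166,198),"side":(230,324)})):
    for n in c:
        p=near(colmask(I[n],col),c[n],6); print(nm,n,p.mean(0) if len(p) else 0,len(p), onz(n,p.mean(0),.018) if len(p) else 0)
# rings
for nm,col,c in(("nl","red",{"top":(307,142),"side":(214,183)}),("ns","blue",{"top":(241,159),"side":(210,229)})):
    for n in c:
        p=near(colmask(I[n],col),c[n],26); h=cv2.convexHull(p.astype(np.float32)); m=cv2.moments(h); u=np.array([m["m10"],m["m01"]])/m["m00"]
        print(nm,n,u,len(p),onz(n,u,.047+.004)-nestR(0)[:,2]*.004)
K=np.hstack([cv2.resize(I["top"][105:255,215:345],None,fx=3,fy=3,interpolation=2),cv2.resize(I["top"][175:250,140:200],None,fx=6,fy=6,interpolation=2)])
cv2.imwrite("pics/crop1.png",K);print(K.shape)
E
```

```text
[ 0.1534 -0.4759  0.2238] [[ 0.9518  0.3068  0.    ]
 [ 0.3068 -0.9518 -0.    ]
 [ 0.      0.0001 -1.    ]] 0.08544038856219602 1.0
large top [280.7725 225.0162] 400 [22. 22.]
  xy [ 0.4445 -0.019 ] [22.5633 22.5162]
large side [299.131  220.9414] 372 [26. 16.]
  xy [ 0.4446 -0.0289] [26.6776 22.5399]
small top [163.8171 197.5097] 192 [15. 15.]
  xy [0.5105 0.2761] [17.0355 16.3025]
small side [230.7224 323.5831] 418 [25. 19.]
  xy [0.5112 0.2684] [25.4048 26.693 ]
reddot top [281.5 221.5] 4 [ 0.4532 -0.0207  0.018 ]
reddot side [295.  219.5] 2 [ 0.4523 -0.0195  0.018 ]
bluedot top [164. 197.] 1 [0.5112 0.274  0.018 ]
bluedot side [231. 323.] 9 [0.5085 0.2747 0.018 ]
nl top [306.7303 142.0498] 151 [ 0.6491 -0.08    0.0472]
nl side [213.8116 182.0991] 176 [ 0.6467 -0.0768  0.0472]
ns top [240.5049 158.9543] 101 [0.6053 0.0817 0.0472]
ns side [209.8211 228.2835] 188 [0.6033 0.0857 0.0472]
(450, 750, 3)
```

View pics/crop1.png

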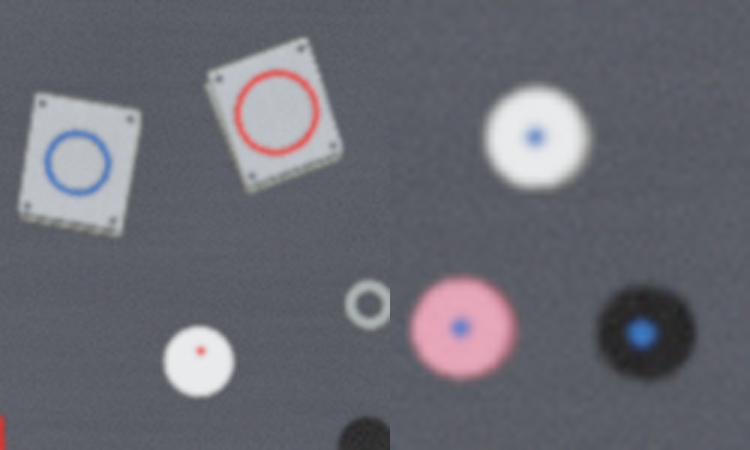

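The crop confirms the white blank with the blue dot at (165,198); the pink and black ones beside it are look-alikes. Next I fit the nest yaws and start toward the large blank.

```bash
python3 -m inch '[291,456,-40,0,0,0,100, 291,456,-40,0,0,0,100, 291,456,-40,0,0,0,100, 291,456,-40,0,0,0,100, 291,456,-40,0,0,0,100, 291,456,-40,0,0,0,100, 291,456,-40,0,0,0,100, 291,456,-40,0,0,0,100]'
python3 - <<'E'
from h import *
np.set_printoptions(precision=4,suppress=True)
P=np.array([[.05,.043,0],[.05,-.043,0],[-.05,-.043,0],[-.05,.043,0]])
for nm,c,x0 in(("L",[(207,72),(308,38),(343,153),(250,185)],[.648,-.079,.3]),("S",[(36,93),(141,110),(122,231),(20,212)],[.604,.084,-.1])):
    uv=np.array(c)/3+[215,105]
    s=least_squares(lambda q:(proj("top",P@nestR(q[2]).T+[q[0],q[1],.047])-uv).ravel(),x0,diff_step=1e-4)
    print(nm,s.x,np.degrees(s.x[2]),np.round(s.fun,1))
E
```

```text
clock: 1.67
eef_pos: [0.3329, -0.194, 0.1995]
tool_rot: [0.988, 0.155, 0.0, 0.0]
ft_force: [0.5, -0.7, 0.3]
grip_width: 0.0854
grasp_force: 0.0
L [ 0.6473 -0.0821  0.3633] 20.815494997760574 [ 0.7  0.3 -0.  -0.1  0.3 -0.6 -1.   0.4]
S [ 0.6044  0.0794 -0.1577] -9.03393082295813 [ 0.1  0.2  0.   0.3  0.1 -0.5 -0.2  0. ]
```

```bash
python3 -m inch '[112,174,-20,0,0,0.0,100, 112,174,-20,0,0,0,100, 112,174,-20,0,0,0,100, 112,174,-20,0,0,0,100, 112,174,-20,0,0,0,100, 112,174,-90,0,0,0,100, 112,174,-120,0,0,0,100, 112,174,-120,0,0,0,100]'
```

```text
clock: 2.33
eef_pos: [0.4414, -0.0203, 0.075]
tool_rot: [0.988, 0.157, -0.003, -0.001]
ft_force: [-1.0, -0.8, -1.4]
grip_width: 0.0855
grasp_force: 0.0
```

```bash
python3 -m inch '[2,1,-20,0,0,0,100, 2,1,-40,0,0,0,100, 2,1,-48,0,0,0,100, 2,1,-48,0,0,0,100]'
```

```text
clock: 2.67
eef_pos: [0.4444, -0.0205, 0.0295]
tool_rot: [0.988, 0.155, -0.002, -0.0]
ft_force: [-0.4, 0.3, 0.3]
grip_width: 0.0857
grasp_force: 0.0
```

```bash
python3 -m inch '[0,1,-2,0,0,0,60, 0,1,-2,0,0,0,40, 0,1,-2,0,0,0,0, 0,1,-2,0,0,0,0, 0,1,-2,0,0,0,0, 0,1,-2,0,0,0,0, 0,1,-2,0,0,0,0, 0,1,-2,0,0,0,0]'
```

```text
clock: 3.33
eef_pos: [0.4463, -0.0197, 0.0294]
tool_rot: [0.988, 0.155, 0.0, 0.0]
ft_force: [-1.7, -0.1, 0.7]
grip_width: -0.0002
grasp_force: 0.0
```

Run:
```python
from h import *
o=bot.get_obs(); print(o["eef_pos"],R.from_quat(o["tool_rot"]).as_matrix()[:,2],o["grip_width"],o["grasp_force"])
im=bot.camera("side"); p=proj("side",o["eef_pos"])[0]; print(p)
u,v=int(p[0]),int(p[1]); cv2.imwrite("pics/s1.png",cv2.resize(im[v-45:v+45,u-60:u+60],None,fx=6,fy=6,interpolation=2))
```

```text
[ 0.44631508 -0.01968979  0.02939303] [ 3.39613896e-04 -1.60769296e-05 -9.99999942e-01] -0.0001606180185768868 0.0
[298.03024099 215.4080075 ]
```

View pics/s1.png

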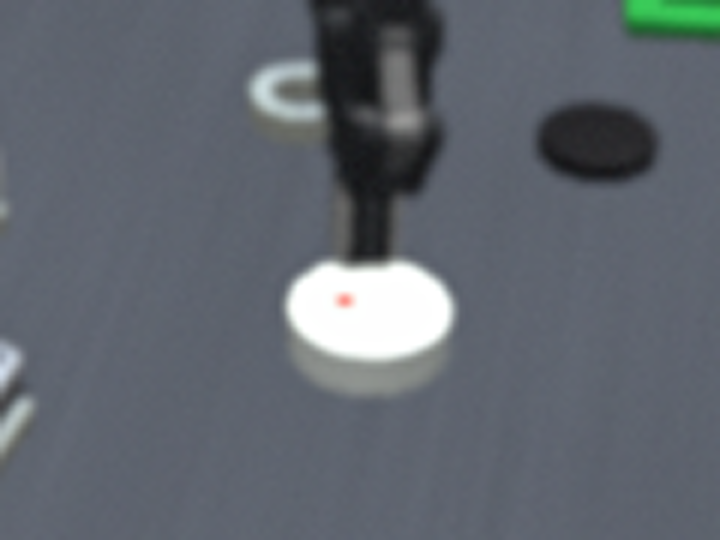

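The gripper shut completely (width 0) without catching the disc. In the crop the fingers end at about (300,214), behind and above the disc's top, which is at (300,221). Checking the geometry.

Run:
```python
from h import *
np.set_printoptions(precision=4,suppress=True)
for z in(.0,.0074,.018,.0294,.05): print(z,proj("side",[.4463,-.0197,z])[0], proj("top",[.4463,-.0197,z])[0])
bot.camera("top")
for n in("top","side"):
    for t in("large_blank","red_dot"):
        for r in bot.spot_point(n,t): print(n,t,r["uv"],round(r["confidence"],2))
im=bot.camera("side")
p=near(colmask(im,"white")|colmask(im,"red"),(299,222),22); print(p.mean(0),p.min(0),p.max(0))
d=near(colmask(im,"red"),(296,220),8);print(d.mean(0),onz("side",d.mean(0),.018))
```

```text
0.0 [297.526  226.6171] [280.8731 224.3994]
0.0074 [297.6533 223.833 ] [280.9578 224.3469]
0.018 [297.8376 219.8002] [281.0808 224.2706]
0.0294 [298.0383 215.4033] [281.2153 224.1872]
0.05 [298.4078 207.2973] [281.4647 224.0325]
side large_blank [295.3, 228.5] 0.97
side red_dot [297.5, 219.4] 0.79
[299.1836 221.3588] [286. 214.] [312. 229.]
[295.  219.5] [ 0.4523 -0.0195  0.018 ]
```

```bash
python3 -m inch '[0,0,25,0,0,0,0, 0,0,60,0,0,0,0, 0,0,60,0,0,0,0, 0,0,60,0,0,0,0]'
python3 - <<'E'
from h import *
np.set_printoptions(precision=4,suppress=True)
o=bot.get_obs(); P=o["eef_pos"]; print(P,o["ft_force"],proj("side",P),proj("side",P-[0,0,.022]),proj("top",P))
a=bot.camera("side")[165:255,240:360]; b=bot.camera("top")[180:270,220:340]
cv2.imwrite("pics/s2.png",np.hstack([cv2.resize(x,(480,360),interpolation=2)[:, 40:440] for x in(a,b)]))
E
```

```text
clock: 4.02
eef_pos: [0.4484, -0.0197, 0.0912]
tool_rot: [0.988, 0.155, 0.003, 0.001]
ft_force: [-0.4, 0.2, 0.3]
grip_width: 0.0004
grasp_force: 0.0
[ 0.4484 -0.0197  0.0912] [-0.4113  0.2201  0.3298] [[298.1646 190.3114]] [[297.7649 199.4226]] [[282.0129 222.8323]]
```

View pics/s2.png

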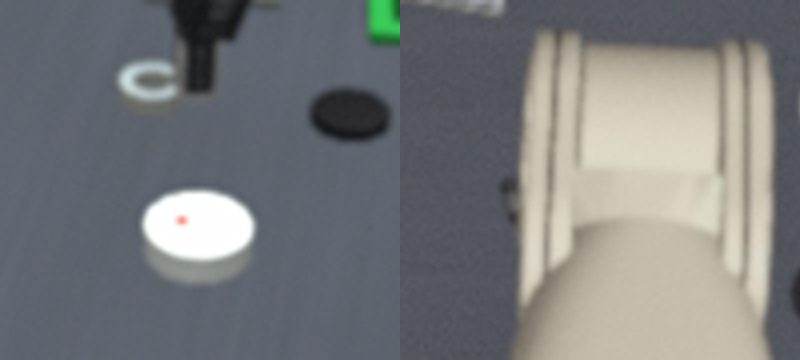

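Fingertip shows at side (300,188), while the reported TCP minus 22 mm projects to (298,199), so the tip is about 11 px higher than expected. I'll check this against the start pictures.

Run:
```python
from h import *
np.set_printoptions(precision=4,suppress=True)
P=np.array([.1534,-.4759,.2238]); y=np.array([.3068,-.9518,0])
for n in("side","top"):
    for w in(.0425,.05):
        for dz in(0,.009,.022): print(n,w,dz,proj(n,[P+w*y-[0,0,dz],P-w*y-[0,0,dz]]).round(1).tolist())
for n in("side","top"):
    im=cv2.imread(f"pics/{n}0.png"); c=im[10:80,415:485] if n=="side" else im[330:410,465:560]
    cv2.imwrite(f"pics/c_{n}.png",cv2.resize(c,(400,400),interpolation=2))
cv2.imwrite("pics/c.png",np.hstack([cv2.imread("pics/c_side.png"),cv2.imread("pics/c_top.png")]))
```

```text
side 0.0425 0 [[432.7, 61.4], [446.4, 71.7]]
side 0.0425 0.009 [[432.0, 64.8], [445.6, 75.3]]
side 0.0425 0.022 [[431.1, 69.6], [444.5, 80.3]]
side 0.05 0 [[431.6, 60.6], [447.7, 72.7]]
side 0.05 0.009 [[430.9, 63.9], [446.9, 76.2]]
side 0.05 0.022 [[429.9, 68.7], [445.8, 81.3]]
top 0.0425 0 [[509.1, 351.5], [474.4, 364.9]]
top 0.0425 0.009 [[507.3, 350.7], [472.8, 364.0]]
top 0.0425 0.022 [[504.7, 349.4], [470.5, 362.6]]
top 0.05 0 [[512.1, 350.3], [471.2, 366.1]]
top 0.05 0.009 [[510.3, 349.5], [469.7, 365.1]]
top 0.05 0.022 [[507.7, 348.3], [467.5, 363.7]]
```

View pics/c.png

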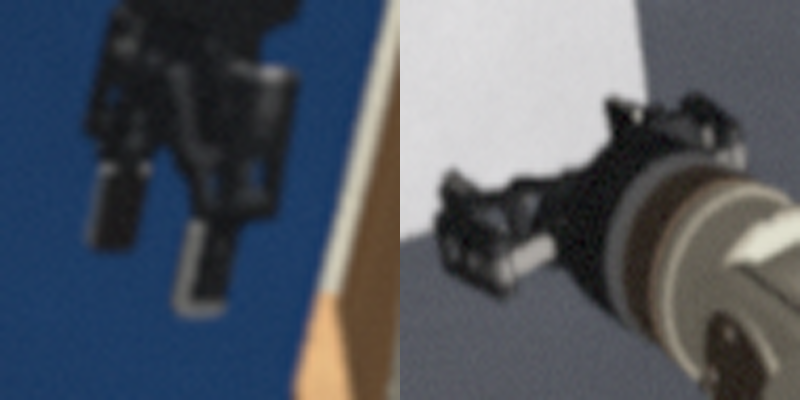

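The tool really sits about 27 mm higher than the nominal TCP and tip geometry says, in both the start and current pictures. The disc has not moved. I'll open, descend by that extra amount and watch the force.

```bash
python3 -m inch '[-3,0,-30,0,0,0,100, -3,0,-50,0,0,0,100, -3,0,-65,0,0,0,100, -3,0,-74,0,0,0,100, -3,0,-74,0,0,0,100]'
python3 - <<'E'
from h import *
o=bot.get_obs(); P=o["eef_pos"]; print(P,proj("side",P))
a=bot.camera("side")[165:255,240:360]
cv2.imwrite("pics/s3.png",cv2.resize(a,(600,450),interpolation=2))
E
```

```text
clock: 4.53
eef_pos: [0.4404, -0.0195, 0.0125]
tool_rot: [0.988, 0.155, -0.003, -0.001]
ft_force: [-0.2, -0.0, 0.6]
grip_width: 0.061
grasp_force: 0.0
[ 0.44038032 -0.01953787  0.01251066] [[300.51365604 222.28185345]]
```

View pics/s3.png

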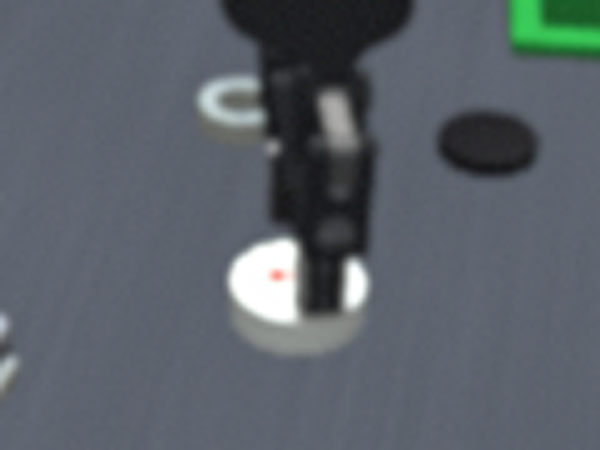

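The near fingertip is at (304,227), just in front of the disc's near rim and still above it. The jaws are still opening. I shift +5 mm in x, then go down.

```bash
python3 -m inch '[5,0,0,0,0,0,100, 5,0,0,0,0,0,100, 5,0,-5,0,0,0,100, 5,0,-9,0,0,0,100, 5,0,-12,0,0,0,100, 5,0,-12,0,0,0,100]'
```

```text
clock: 5.08
eef_pos: [0.4475, -0.0196, 0.0026]
tool_rot: [0.988, 0.155, -0.001, -0.0]
ft_force: [-0.9, 0.5, -0.5]
grip_width: 0.0855
grasp_force: 0.0
```

```bash
python3 -m inch '[-1,0,-2,0,0,0,60, -1,0,-2,0,0,0,40, -1,0,-2,0,0,0,0, -1,0,-2,0,0,0,0, -1,0,-2,0,0,0,0, -1,0,-2,0,0,0,0, -1,0,-2,0,0,0,0, -1,0,-2,0,0,0,0]'
```

```text
clock: 5.75
eef_pos: [0.447, -0.0196, 0.0019]
tool_rot: [0.988, 0.155, 0.0, -0.0]
ft_force: [-1.7, 1.1, 6.2]
grip_width: 0.0518
grasp_force: 61.3
```

```bash
python3 -m inch '[0,0,15,0,0,0,0, 0,0,40,0,0,0,0, 0,0,60,0,0,0,0, 0,0,60,0,0,0,0]'
python3 - <<'E'
from h import *
np.set_printoptions(precision=4,suppress=True)
o=bot.get_obs(); P=o["eef_pos"]; print(P,o["grip_width"],proj("side",P))
im=bot.camera("side"); c=im[150:240,240:360]
d=near(colmask(im,"red"),(296,200),30);print("dot",d.mean(0),len(d)); u=d.mean(0)
o_,r=ray("side",u)
for z in(.018,.05,.06,.07,.08,.09): print(z,o_+r*(z-o_[2])/r[2])
cv2.imwrite("pics/s4.png",cv2.resize(c,(720,540),interpolation=2))
E
```

```text
clock: 6.08
eef_pos: [0.4502, -0.0198, 0.0647]
tool_rot: [0.988, 0.155, 0.003, 0.001]
ft_force: [1.4, -1.0, -1.2]
grip_width: 0.0514
grasp_force: 62.8
[ 0.4502 -0.0198  0.0647] 0.051419946759609814 [[296.7964 201.1187]]
dot [294. 194.] 1
0.018 [ 0.4699 -0.1154  0.018 ]
0.05 [ 0.4631 -0.067   0.05  ]
0.06 [ 0.461  -0.0519  0.06  ]
0.07 [ 0.4589 -0.0368  0.07  ]
0.08 [ 0.4568 -0.0217  0.08  ]
0.09 [ 0.4546 -0.0066  0.09  ]
```

View pics/s4.png

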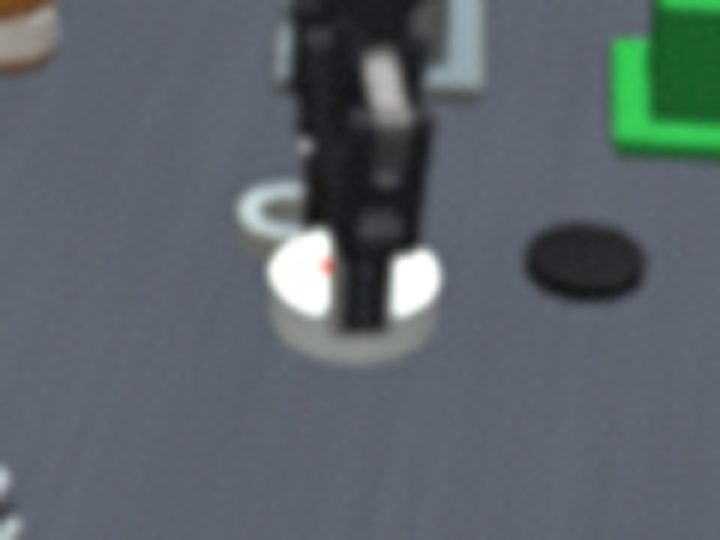

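The disc is held, with the tip at about (300,205) covering the upper half of its rim, and the dot is at (294,194). Now I work out the hover over the red nest.

```bash
cat >> h.py <<'E'
def plan(c,yaw,h,d,show=True):
    """delta (mm, rotvec) from the measured pose that puts tool-frame point d at nest centre c + h*normal, tool square to nest"""
    o=bot.get_obs(); P=np.array(o["eef_pos"]); R0=R.from_quat(o["tool_rot"]).as_matrix(); N=nestR(yaw)
    R1=np.c_[N[:,0],-N[:,1],-N[:,2]]; T=np.array(c)+h*N[:,2]-R1@d
    print("shift",((T-P)*1e3).round(1),"turn",R.from_matrix(R1@R0.T).as_rotvec().round(3),"target",T.round(4), "n",N[:,2].round(3))
E
python3 - <<'E'
from h import *
o=bot.get_obs(); R0=R.from_quat(o["tool_rot"]).as_matrix(); d=R0.T@np.array([-.002,0,-.002]); print(d)
plan([.648,-.079,.047],np.radians(20.5),.04,d)
E
```

```text
[-0.00191308 -0.00061718  0.00198978]
shift [187.2 -64.2  24. ] turn [ 0.115 -0.325  0.046] target [ 0.6364 -0.084   0.0871] n [-0.32 -0.12  0.94]
```

```bash
python3 -m inch '[30,-10,40,0,0,0,0, 60,-20,50,0.04,-0.11,0.015,0, 100,-34,50,0.08,-0.22,0.03,0, 140,-48,45,0.115,-0.325,0.046,0, 187,-64,35,0.115,-0.325,0.046,0, 187,-64,26,0.115,-0.325,0.046,0, 187,-64,24,0.115,-0.325,0.046,0, 187,-64,24,0.115,-0.325,0.046,0]'
cat > look.py <<'E'
from h import *
np.set_printoptions(precision=4,suppress=True)
import sys; tag=sys.argv[1]; ring=sys.argv[2]; 
C={"L":{"top":(307,142),"side":(214,182)},"S":{"top":(240,159),"side":(210,228)}}[ring]; t={"L":("large_blank","red_dot"),"S":("small_blank","blue_dot")}[ring]
for n in("top","side"):
    im=bot.camera(n); cv2.imwrite(f"pics/{n}_{tag}.png",im)
    for k in t:
        for r in bot.spot_point(n,k): print(n,k,np.round(r["uv"],1),round(r["confidence"],2))
    for col in("white","red","blue"):
        p=near(colmask(im,col),C[n],45)
        if len(p): print(n,col,len(p),p.mean(0),p.min(0),p.max(0))
print(bot.get_obs()["eef_pos"])
E
python3 look.py h1 L
```

```text
clock: 6.8
eef_pos: [0.632, -0.0835, 0.0817]
tool_rot: [0.97, 0.175, 0.166, -0.033]
ft_force: [0.0, -0.5, -1.3]
grip_width: 0.0516
grasp_force: 63.1
top large_blank [307.7 146.6] 0.58
top red_dot [311.8 143.5] 0.43
top white 405 [325.7333 158.121 ] [290. 122.] [348. 183.]
top red 95 [303.8    135.8632] [293. 128.] [320. 150.]
side large_blank [221.  171.8] 0.51
side red_dot [220.2 161.2] 0.52
side white 1460 [211.5473 194.3671] [188. 156.] [236. 226.]
side red 168 [213.5119 181.7738] [199. 161.] [229. 191.]
side blue 78 [209.5641 220.8077] [197. 218.] [222. 226.]
[ 0.6341 -0.0832  0.086 ]
```

Run:
```python
from h import *
np.set_printoptions(precision=4,suppress=True)
o=bot.get_obs(); P=np.array(o["eef_pos"]); R1=R.from_quat(o["tool_rot"]).as_matrix()
R0=R.from_quat([.988,.155,.003,.001]).as_matrix(); P0=np.array([.4502,-.0198,.0647]); D=np.array([.4567,-.0207,.081])
for b in(0,.027):
    B=np.array([0,0,b]); X=P+B+R1@R0.T@(D-P0-B); print(b,X,proj("top",X),proj("side",X))
im=cv2.imread("pics/side_h1.png")[130:250,150:310]; im2=cv2.imread("pics/top_h1.png")[100:190,260:380]
p=near(colmask(cv2.imread("pics/side_h1.png"),"red"),(214,180),40); print(p[p[:,1]<168])
cv2.imwrite("pics/v9.png",np.hstack([cv2.resize(im,(440,330),interpolation=2),cv2.resize(im2,(360,330),interpolation=2)]))
print(tri([311.8,143.5],[220.2,161.2]))
```

```text
0 [ 0.6352 -0.0859  0.1034] [[310.9578 143.3946]] [[217.8239 159.8855]]
0.027 [ 0.6436 -0.0826  0.1049] [[309.6355 139.7379]] [[213.6085 159.5905]]
[[219. 161.]]
(array([ 0.6335, -0.0888,  0.099 ]), np.float64(0.004677477723679805))
```

View pics/v9.png

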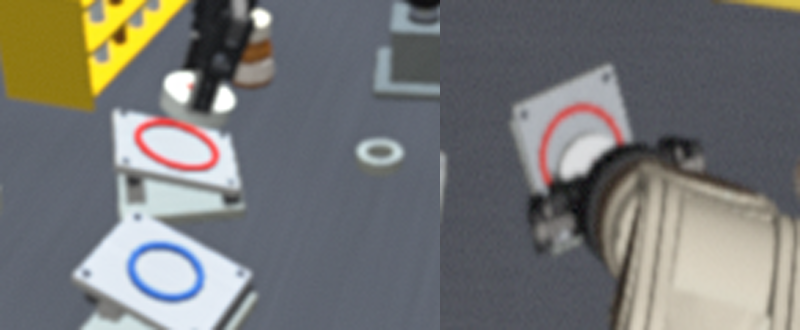

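Side: the red ring is centred at about (214,182), the disc hovers at about (222,167) and its dot is at (219.5,161). The tool-frame offset model holds. Top: the disc's front is visible over the lower part of the ring. Next I fit the disc against its silhouette.

```bash
cat > fit.py <<'E'
from h import *
np.set_printoptions(precision=4,suppress=True)
import sys
ring=sys.argv[1]; yaw=np.radians({"L":20.5,"S":-9}[ring]); r={"L":.028,"S":.020}[ring]; t={"L":"large_blank","S":"small_blank"}[ring]; N=nestR(yaw)
d=np.array(eval(sys.argv[2])); o=bot.get_obs(); P=np.array(o["eef_pos"]); R1=R.from_quat(o["tool_rot"]).as_matrix()
X0=P+R1@d; print("eef",P,"kin disc",X0,"tilt err",(R1[:,2]+N[:,2]).round(3))
M=np.c_[R1[:,0],-R1[:,1],-R1[:,2]]; Q=np.r_[circ(r,0),circ(r,.018)]@M.T
for n in("side","top"):
    im=bot.camera(n)
    for s in bot.silhouettes(n,t):
        m=s["mask"]; v,u=np.nonzero(m); p=proj(n,X0)[0]
        if np.hypot(*(np.array(s["uv"])-p))>20: continue
        e=np.array([u.min(),u.max(),v.min(),v.max()])
        q=proj(n,Q+X0); pe=np.r_[q[:,0].min(),q[:,0].max(),q[:,1].min(),q[:,1].max()]
        print(n,round(s["confidence"],2),"extent",e,"pred",pe.round(1),"area",m.sum())
E
python3 fit.py L "[-.0019,-.0006,.002]"
python3 - <<'E'
from h import *
N=nestR(np.radians(20.5)); 
for n in("side","top"):
    im=cv2.imread(f"pics/{n}0.png"); c={"top":(307,142),"side":(214,182)}[n]; p=near(colmask(im,"red"),c,26)
    q=proj(n,circ(.036,.005)@N.T+[.648,-.079,.047]); print(n,p.min(0),p.max(0),q.min(0),q.max(0))
    im=cv2.imread(f"pics/{n}0.png"); c={"top":(241,159),"side":(210,228)}[n]; p=near(colmask(im,"blue"),c,26)
    q=proj(n,circ(.028,.005)@nestR(-.157).T+[.604,.0835,.047]); print(n,p.min(0),p.max(0),q.min(0),q.max(0))
E
```

```text
eef [ 0.6341 -0.0832  0.086 ] kin disc [ 0.6328 -0.083   0.0835] tilt err [-0.004  0.    -0.001]
side 0.5 extent [208 234 156 176] pred [206.6 233.8 154.8 175.7] area 285
top 0.46 extent [299 314 135 146] pred [297.5 322.2 134.2 158.7] area 132
side [199. 173.] [229. 191.] [197.88828871 172.23926777] [229.23084779 190.424112  ]
side [196. 218.] [223. 239.] [195.46219045 216.78074655] [224.08959899 238.40863083]
top [293. 128.] [320. 156.] [292.11509921 127.89391881] [320.9250854  156.94661112]
top [230. 149.] [251. 169.] [228.24613331 148.24948378] [251.0568426  170.73194441]
```

Run:
```python
from h import *
plan([.648,-.079,.047],np.radians(20.5),.009,np.array([-.0029,-.0006,.002]))
```

```text
shift [ 13.    3.5 -27.5] turn [ 0.    -0.004 -0.001] target [ 0.6472 -0.0799  0.0583] n [-0.32 -0.12  0.94]
```

```bash
python3 -m inch '[4,1,-9,0,0,0,0, 8,2,-18,0,0,0,0, 13,3,-27,0,-0.004,0,0, 13,3,-27,0,-0.004,0,0, 13,3,-27,0,-0.004,0,0]'; python3 fit.py L "[-.0029,-.0006,.002]";python3 - <<'E'
from h import *
plan([.648,-.079,.047],np.radians(20.5),.001,np.array([-.0029,-.0006,.002]))
E
```

```text
clock: 7.72
eef_pos: [0.6463, -0.0802, 0.0562]
tool_rot: [0.969, 0.176, 0.169, -0.032]
ft_force: [-0.0, 0.1, -0.8]
grip_width: 0.0515
grasp_force: 63.1
eef [ 0.6463 -0.0802  0.0562] kin disc [ 0.6441 -0.0804  0.0533] tilt err [-0.004  0.001 -0.001]
side 0.71 extent [203 228 168 188] pred [202.4 229.2 166.8 187.6] area 253
top 0.68 extent [297 313 132 143] pred [295.7 319.7 131.9 155.8] area 127
shift [ 2.3  1.8 -7.7] turn [ 0.    -0.    -0.001] target [ 0.6498 -0.079   0.0508] n [-0.32 -0.12  0.94]
```

```bash
python3 -m inch '[2,1,1,0,0,0,0, 2,1,1,0,0,0,0, 3,1.3,-1.5,0,0,0,0, 4,1.6,-4,0,0,0,0, 4.2,1.8,-5.5,0,0,0,0, 4.2,1.8,-5.5,0,0,0,0]'; python3 fit.py L "[-.0029,-.0006,.002]"
```

```text
clock: 8.42
eef_pos: [0.6512, -0.0794, 0.0534]
tool_rot: [0.969, 0.175, 0.171, -0.031]
ft_force: [-5.5, -1.5, 7.6]
grip_width: 0.0518
grasp_force: 64.2
eef [ 0.6512 -0.0794  0.0534] kin disc [ 0.6491 -0.0796  0.0505] tilt err [-0.    -0.001 -0.   ]
side 0.56 extent [201 226 169 189] pred [200.3 227.  167.8 188.7] area 256
```

```bash
python3 -m inch '[-1.3,-0.5,-0.5,0,0,0,0, -2,-0.7,-0.7,0,0,0,0, -2,-0.7,-0.7,0,0,0,0, -2,-0.7,-0.7,0,0,0,0]'; python3 fit.py L "[-.0029,-.0006,.002]"
```

```text
clock: 8.95
eef_pos: [0.6509, -0.0796, 0.0536]
tool_rot: [0.969, 0.176, 0.172, -0.031]
ft_force: [-0.6, 0.3, 5.0]
grip_width: 0.0517
grasp_force: 63.8
eef [ 0.6509 -0.0796  0.0536] kin disc [ 0.6488 -0.0798  0.0507] tilt err [0.003 0.    0.001]
side 0.8 extent [201 226 169 188] pred [200.5 227.2 167.7 188.6] area 206
```

```bash
python3 -m inch '[0,0,0.5,0,0,0,75, 0,0,0.5,0,0,0,90, 0,0,0.5,0,0,0,100, 0,0,0.5,0,0,0,100]'; python3 fit.py L "[-.0029,-.0006,.002]"
python3 - <<'E'
from h import *
N=nestR(np.radians(20.5));Q=np.r_[circ(.028,0),circ(.028,.018)]
for h in(0,.003,.005):
  for dx in(-.002,0,.002):
    q=proj("side",(Q+[dx,0,h])@N.T+[.648,-.079,.047]); print(h,dx,q[:,0].min().round(1),q[:,0].max().round(1),q[:,1].min().round(1),q[:,1].max().round(1))
E
```

```text
clock: 9.48
eef_pos: [0.6489, -0.0795, 0.0518]
tool_rot: [0.969, 0.176, 0.17, -0.031]
ft_force: [0.1, 0.6, -0.2]
grip_width: 0.0857
grasp_force: 0.0
eef [ 0.6489 -0.0795  0.0518] kin disc [ 0.6468 -0.0796  0.0489] tilt err [-0.002  0.    -0.001]
side 0.49 extent [201 226 170 189] pred [201.4 228.1 168.5 189.3] area 223
top 0.53 extent [297 312 131 144] pred [295.3 319.2 131.2 155.1] area 142
0 -0.002 201.7 228.4 169.6 190.4
0 0 200.8 227.5 169.4 190.2
0 0.002 200.0 226.6 169.2 190.0
0.003 -0.002 202.1 228.7 168.4 189.3
0.003 0 201.2 227.9 168.2 189.1
0.003 0.002 200.3 227.0 168.0 188.9
0.005 -0.002 202.3 229.0 167.7 188.5
0.005 0 201.4 228.1 167.5 188.3
0.005 0.002 200.5 227.3 167.3 188.1
```

```bash
python3 -m inch '[-10,-4,30,0,0,0,100, -26,-10,75,0,0,0,100, -60,30,100,0,0,0,100, -100,60,110,0,0,0,100, -100,60,110,0,0,0,100]'
cat > chk.py <<'E'
from h import *
np.set_printoptions(precision=4,suppress=True)
import sys
ring=sys.argv[1]; t={"L":("large_blank","red_dot"),"S":("small_blank","blue_dot")}[ring]
c={"L":[.648,-.079,.047],"S":[.604,.0835,.047]}[ring]; N=nestR(np.radians({"L":20.5,"S":-9}[ring])); r={"L":.028,"S":.02}[ring]
uv={}
for n in("side","top"):
    im=bot.camera(n); cv2.imwrite(f"pics/{n}_chk{ring}.png",im)
    for s in bot.silhouettes(n,t[0]):
        if np.hypot(*(np.array(s["uv"])-proj(n,c)[0]))>25: continue
        m=s["mask"]; v,u=np.nonzero(m); print(n,round(s["confidence"],2),"mask",u.min(),u.max(),v.min(),v.max(),"cen",u.mean().round(1),v.mean().round(1),m.sum())
        for h in(0,.004):
            q=proj(n,(np.r_[circ(r,0),circ(r,.018)]+[0,0,h])@N.T+c); print("  pred",h,q[:,0].min().round(1),q[:,0].max().round(1),q[:,1].min().round(1),q[:,1].max().round(1),hull_centroid(n,(np.r_[circ(r,0),circ(r,.018)]+[0,0,h])@N.T+c))
    w=near(colmask(im,"white"),proj(n,np.array(c)+.018*N[:,2])[0],16); e=cv2.fitEllipse(cv2.convexHull(w.astype(np.float32))); print("  white",len(w),w.mean(0),"ell",e,"pred top",proj(n,np.array(c)+.018*N[:,2])[0])
    col="red" if ring=="L" else "blue"
    d=near(colmask(im,col),proj(n,np.array(c)+.018*N[:,2])[0],11); 
    for s in bot.spot_point(n,t[1]): print("  dot",s["uv"],s["confidence"])
    print("  dotcol",d.mean(0) if len(d) else 0,len(d))
    rr=near(colmask(im,col),proj(n,c)[0],26); print("  ring",rr.min(0),rr.max(0),len(rr))
E
python3 chk.py L
```

```text
clock: 10.1
eef_pos: [0.5482, -0.0186, 0.1645]
tool_rot: [0.969, 0.175, 0.172, -0.031]
ft_force: [-0.0, 1.7, -1.0]
grip_width: 0.0853
grasp_force: 0.0
  white 316 [215.3671 177.443 ] ell ((214.0037841796875, 180.6458282470703), (21.83313751220703, 33.18395233154297), 106.912109375) pred top [215.3316 176.2593]
  dot [213.7, 176.4] 0.85
  dot [309.0, 287.7] 0.25
  dotcol 0 0
  ring [199. 175.] [229. 191.] 123
top 0.71 mask 296 318 131 155 cen 307.4 143.0 434
  pred 0 295.0 318.9 130.9 154.7 [306.9455 142.7776]
  pred 0.004 295.3 319.2 131.1 155.0 [307.2613 143.0302]
  white 455 [309.1341 144.0505] ell ((309.52667236328125, 145.10458374023438), (26.151996612548828, 30.283700942993164), 35.94352340698242) pred top [307.6185 143.3359]
  dot [308.3, 138.3] 0.72
  dotcol [309.  139.5] 2
  ring [293. 128.] [320. 156.] 134
```

```bash
cat > down.py <<'E'
from h import *
import sys
T=np.array(eval(sys.argv[1])); a=np.radians(float(sys.argv[2])); o=bot.get_obs(); R0=R.from_quat(o["tool_rot"]).as_matrix()
R1=np.c_[[np.cos(a),np.sin(a),0],[np.sin(a),-np.cos(a),0],[0,0,-1]]
print("shift",((T-o["eef_pos"])*1e3).round(1),"turn",R.from_matrix(R1@R0.T).as_rotvec().round(3))
E
python3 down.py "[.5095,.2745,.09]" -9
```

```text
shift [-40.6 294.4 -72.5] turn [-0.035  0.351 -0.51 ]
```

```bash
python3 -m inch '[-6,40,20,-0.006,0.06,-0.085,100, -12,80,20,-0.012,0.12,-0.17,100, -18,120,10,-0.018,0.18,-0.26,100, -24,160,-10,-0.024,0.24,-0.34,100, -30,200,-30,-0.03,0.3,-0.43,100, -36,240,-50,-0.035,0.351,-0.51,100, -40,280,-70,-0.035,0.351,-0.51,100, -40,294,-73,-0.035,0.351,-0.51,100]'; python3 down.py "[.5095,.2745,.03]" -9
```

```text
clock: 11.07
eef_pos: [0.5211, 0.0021, 0.1237]
tool_rot: [0.999, -0.017, -0.002, -0.033]
ft_force: [-1.2, 0.2, -0.0]
grip_width: 0.0859
grasp_force: 0.0
shift [-11.6 272.4 -93.7] turn [-0.066  0.002 -0.122]
```

```bash
python3 -m inch '[-11,272,0,-0.066,0.002,-0.122,100, -11,272,0,-0.066,0.002,-0.122,100, -11,272,0,-0.066,0.002,-0.122,100, -11,272,0,-0.066,0.002,-0.122,100, -11,272,0,-0.066,0.002,-0.122,100, -11,272,0,-0.066,0.002,-0.122,100, -11,272,-30,-0.066,0.002,-0.122,100, -11,272,-60,-0.066,0.002,-0.122,100]'; python3 down.py "[.5095,.2745,.04]" -9; python3 down.py "[.5095,.2745,.004]" -9
```

```text
clock: 11.73
eef_pos: [0.4924, -0.0369, 0.1155]
tool_rot: [0.999, -0.048, 0.003, -0.017]
ft_force: [0.6, -0.2, 0.5]
grip_width: 0.0857
grasp_force: 0.0
shift [ 17.1 311.4 -75.5] turn [-0.033  0.009 -0.062]
shift [  17.1  311.4 -111.5] turn [-0.033  0.009 -0.062]
```

```bash
python3 -c "
from h import *
o=bot.get_obs();print(np.round(o['joint_pos'],3),np.round(o['joint_vel'],2),np.round(o['tau'],1))"; python3 -m inch '[0,20,0,0,0,0,100]'; python3 -c "
from h import *
o=bot.get_obs();print(np.round(o['joint_pos'],3))"
```

```text
[-0.096  0.301 -0.209  1.056  0.034  3.141] [-0.01  0.06 -0.22 -0.26 -0.01 -0.  ] [ -0.1 -38.1  23.2   0.5   0.1  -0. ]
clock: 11.82
eef_pos: [0.4896, -0.0276, 0.1133]
tool_rot: [0.999, -0.041, 0.001, -0.021]
ft_force: [-0.1, -0.4, 1.2]
grip_width: 0.0853
grasp_force: 0.0
[-0.083  0.301 -0.216  1.055  0.042  3.141]
```

Joint 6 had reached its limit, so I take the half-turned grasp for the small blank.

```bash
python3 -m inch '[5,38,5,0,0,0.125,100, 8,76,10,0,0,0.25,100, 10,114,10,0,0,0.375,100, 12,150,10,0,0,0.5,100, 14,190,10,0,0,0.625,100, 16,230,10,0,0,0.75,100, 18,265,10,0,0,0.875,100, 20,300,10,0,0,1.0,100]'; python3 down.py "[.5095,.2745,.06]" 171
```

```text
clock: 12.48
eef_pos: [0.5098, 0.2754, 0.1243]
tool_rot: [0.894, 0.447, -0.009, -0.02]
ft_force: [1.5, 0.0, 0.2]
grip_width: 0.0853
grasp_force: 0.0
shift [ -0.3  -0.9 -64.3] turn [ 0.018 -0.049  2.058]
```

```bash
python3 -m inch '[0,0,0,0,0,0.125,100, 0,0,0,0,0,0.25,100, 0,0,0,0,0,0.375,100, 0,0,0,0,0,0.5,100, 0,0,0,0,0,0.625,100, 0,0,0,0,0,0.75,100, 0,0,0,0,0,0.875,100, 0,0,0,0,0,1.0,100]'; python3 down.py "[.5095,.2745,.06]" 171
```

```text
clock: 13.15
eef_pos: [0.51, 0.2734, 0.1241]
tool_rot: [0.571, 0.821, -0.017, -0.013]
ft_force: [0.4, 0.1, -0.3]
grip_width: 0.0854
grasp_force: 0.0
shift [ -0.5   1.1 -64.1] turn [ 0.034 -0.031  1.058]
```

```bash
python3 -m inch '[0,0,0,0.004,-0.004,0.125,100, 0,0,-10,0.008,-0.008,0.25,100, 0,0,-20,0.012,-0.012,0.375,100, 0,0,-30,0.016,-0.015,0.5,100, 0,0,-45,0.02,-0.019,0.625,100, 0,0,-60,0.026,-0.023,0.75,100, 0,1,-64,0.03,-0.027,0.875,100, 0,1,-64,0.034,-0.031,1.058,100]'; python3 down.py "[.5095,.2745,.004]" 171;  python3 -c "
from h import *
bot.camera('side')
for s in bot.spot_point('side','blue_dot'): print(s['uv'], onz('side',s['uv'],.018))"
```

```text
clock: 13.82
eef_pos: [0.5086, 0.2737, 0.0582]
tool_rot: [0.108, 0.994, -0.001, -0.003]
ft_force: [-0.2, -0.1, 0.5]
grip_width: 0.0851
grasp_force: 0.0
shift [  0.9   0.8 -54.2] turn [ 0.001 -0.005  0.059]
[275.3, 348.2] [0.42997694 0.30851931 0.018     ]
[285.4, 305.4] [0.43011792 0.22068226 0.018     ]
[301.5, 158.3] [ 0.47765632 -0.28573939  0.018     ]
[230.5, 323.3] [0.50913929 0.27547782 0.018     ]
```

```bash
python3 -m inch '[1,1,-20,0,-0.005,0.059,100, 1,1,-40,0,-0.005,0.059,100, 1,1,-48,0,-0.005,0.059,100, 1,1,-54,0,-0.005,0.059,100, 1,1,-54,0,-0.005,0.059,100]'; python3 -m inch '[0,0,-1,0,0,0,50, 0,0,-1,0,0,0,30, 0,0,-1,0,0,0,0, 0,0,-1,0,0,0,0, 0,0,-1,0,0,0,0, 0,0,-1,0,0,0,0, 0,0,-1,0,0,0,0, 0,0,-1,0,0,0,0]'
```

```text
clock: 14.33
eef_pos: [0.5109, 0.2743, 0.0055]
tool_rot: [0.083, 0.997, -0.0, 0.001]
ft_force: [-0.4, 0.1, -0.3]
grip_width: 0.0855
grasp_force: 0.0
clock: 15.0
eef_pos: [0.5127, 0.2749, 0.0073]
tool_rot: [0.083, 0.997, 0.001, 0.003]
ft_force: [-0.5, -0.6, 5.0]
grip_width: 0.0342
grasp_force: 59.2
```

```bash
python3 -m inch '[0,0,20,0,0,0,0, 0,0,50,0,0,0,0, 0,0,80,0,0,0,0, 0,0,80,0,0,0,0, 0,0,80,0,0,0,0]'; python3 -c "
from h import *
o=bot.get_obs(); print(o['eef_pos'])
im=bot.camera('side'); u0=proj('side',o['eef_pos'])[0]; print(u0)
for s in bot.spot_point('side','blue_dot'): print(s['uv'], onz('side',s['uv'],.018+.080))
for s in bot.silhouettes('side','small_blank'):
  v,u=np.nonzero(s['mask']); print(s['uv'],u.min(),u.max(),v.min(),v.max())
P=np.array(o['eef_pos'])
for b in (-.008,-.005,-.002):
  q=proj('side',np.r_[circ(.02,b),circ(.02,.018+b)]+P); print(b,q.min(0),q.max(0))
"
```

```text
clock: 15.42
eef_pos: [0.5137, 0.2754, 0.0884]
tool_rot: [0.083, 0.997, 0.002, 0.004]
ft_force: [0.2, -0.8, -0.5]
grip_width: 0.0339
grasp_force: 59.7
[0.5136851  0.27543309 0.08840598]
[225.11207943 291.59684249]
[223.8, 285.2] [0.51611869 0.27203971 0.098     ]
[284.3, 306.2] [0.42015952 0.29514912 0.098     ]
[280.0, 347.3] 263 289 336 364
[286.1, 313.2] 274 297 300 325
[231.0, 293.2] 217 240 280 305
-0.008 [211.17037013 277.44404921] [238.69928023 305.27386926]
-0.005 [211.012354   276.00832359] [238.61683514 303.86832702]
-0.002 [210.85355835 274.56500125] [238.53399335 302.45501984]
```

```bash
sed -i 's/def plan(c,yaw,h,d,show=True)/def plan(c,yaw,h,d,f=1)/; s/R1=np.c_\[N\[:,0\],-N\[:,1\],-N\[:,2\]\]; T/R1=np.c_[f*N[:,0],-f*N[:,1],-N[:,2]]; T/' h.py; sed -i 's/^M=.*/M=N; Q=np.r_[circ(r,0),circ(r,.018)]@M.T/' fit.py
python3 - <<'E'
from h import *
o=bot.get_obs(); d=R.from_quat(o["tool_rot"]).as_matrix().T@np.array([-.001,-.0005,-.0073]); print(d.round(4))
plan([.6048,.0825,.047],np.radians(-9),.035,d,-1)
E
```

```text
[ 0.0009 -0.0007  0.0073]
shift [  80.6 -188.6    2.6] turn [-0.055 -0.343  0.008] target [0.5915 0.0853 0.0871] n [-0.338  0.054  0.94 ]
```

```bash
python3 -m inch '[10,-38,20,0,0,0,0, 20,-76,30,-0.02,-0.11,0.002,0, 35,-114,30,-0.04,-0.22,0.005,0, 55,-150,30,-0.055,-0.343,0.008,0, 80,-188,20,-0.055,-0.343,0.008,0, 80,-188,6,-0.055,-0.343,0.008,0, 80,-188,4,-0.055,-0.343,0.008,0, 80,-188,3,-0.055,-0.343,0.008,0]';python3 -m inch '[0,0,0,0,0,0,0, 0,0,0,0,0,0,0]'; python3 fit.py S "[.0009,-.0007,.0073]"; python3 look.py h2 S
```

```text
clock: 16.23
eef_pos: [0.5899, 0.0855, 0.0862]
tool_rot: [0.078, 0.982, -0.014, 0.172]
ft_force: [0.4, 0.1, 0.1]
grip_width: 0.0343
grasp_force: 59.9
clock: 16.4
eef_pos: [0.5921, 0.0877, 0.0889]
tool_rot: [0.076, 0.982, -0.013, 0.174]
ft_force: [-1.2, 0.9, -0.7]
grip_width: 0.034
grasp_force: 59.9
eef [0.5921 0.0877 0.0889] kin disc [0.5936 0.0867 0.0817] tilt err [0.002 0.002 0.001]
top 0.61 extent [233 244 155 162] pred [228.4 246.  153.1 171.2] area 63
top small_blank [182.5 229.8] 0.65
top small_blank [238.3 162.1] 0.54
top small_blank [154.  226.3] 0.47
top blue_dot [152.7 227.8] 0.64
top blue_dot [237.6 163.6] 0.51
top blue_dot [180.9 227.3] 0.51
top white 620 [236.6161 167.2903] [206. 139.] [259. 203.]
top blue 54 [243.6296 154.3333] [231. 149.] [251. 165.]
side small_blank [285.2 314. ] 0.97
side small_blank [213.5 216.2] 0.79
side small_blank [278.8 356.7] 0.72
side blue_dot [286.3 308. ] 0.81
side blue_dot [276.  348.3] 0.73
side blue_dot [214.9 211.3] 0.64
side blue_dot [211.4 232.7] 0.16
side white 1854 [208.6052 230.1769] [177. 185.] [241. 262.]
side red 11 [203.4545 184.7273] [201. 184.] [205. 186.]
side blue 141 [209.1064 230.9007] [196. 218.] [223. 239.]
[0.5919 0.0866 0.0888]
```

```bash
python3 fit.py S "[.0009,-.0007,.0073]"
python3 - <<'E'
from h import *
N=nestR(np.radians(-9)); o=bot.get_obs(); X=np.array(o["eef_pos"])+R.from_quat(o["tool_rot"]).as_matrix()@[.0009,-.0007,.0073]
print("dot pred side",proj("side",X+.018*N[:,2]),"top",proj("top",X+.018*N[:,2]),X)
im=cv2.imread("pics/side_h2.png"); p=near(colmask(im,"blue"),(215,211),7); print(p)
q=proj("side",(np.r_[circ(.02,0),circ(.02,.018)])@N.T+X); print(q.min(0),q.max(0))
g=cv2.cvtColor(im,cv2.COLOR_BGR2GRAY); print(g[200:228:2,194:236:2])
plan([.6048,.0825,.047],np.radians(-9),.010,np.array([.0009,-.0007,.0073]),-1)
E
```

```text
eef [0.5919 0.0866 0.0888] kin disc [0.5934 0.0857 0.0817] tilt err [0.002 0.001 0.001]
side 0.54 extent [205 225 208 225] pred [202.4 225.7 201.5 223.7] area 191
top 0.5 extent [235 245 155 161] pred [228.8 246.5 153.2 171.3] area 54
dot pred side [[215.29757123 209.17705059]] top [[237.37367468 163.06562006]] [0.59334722 0.0854926  0.08154656]
[]
[202.44786872 201.54816867] [225.7976064  223.73488169]
[[205 150 121 123  96  32  32  37  34  30  26  24  26  30  22  24  79 163
  137 103 110]
 [202 156 124 127 103  46  34  48  52  39  26  20  30  36  27  33 136 214
  166  68  61]
 [210 194 188 189 188 159  91  36  43  44  28  23  29  50  30  56 179 217
  195 125 122]
 [207 221 224 218 222 219 158  53  32  32  25  31  81 200 176 123 166 172
  162 144 134]
 [195 231 203 160 224 208 126  42  40  35  28  69 166 255 255 254 139 103
  104 105 105]
 [196 234 223 206 234 210  97  31  44  34  52  99 219 255 255 255 222 102
  100  98 103]
 [233 235 234 234 235 190  65  34  41  34  74 132 252 255 255 255 251 116
  105 103 103]
 [235 235 233 234 232 171  50  43  42  40  91 184 255 255 255 255 245 109
  102 105 103]
 [235 233 233 234 233 177 110  72  39  52 108 244 255 255 255 255 175 101
  104 103 104]
 [233 234 235 225 197 158 152 141 106  97 128 240 255 254 233 160 103 101
  102 105 105]
 [234 232 216 159 111 130 157 152 146 137 133 139 138 131 119 160 152 113
  101 103 104]
 [236 226 152 134 184 224 225 189 151 140 135 131 128 124 154 226 233 205
  149 107 103]
 [234 194 133 204 235 233 232 230 210 188 162 155 144 125 191 235 237 236
  231 193 135]
 [232 169 147 229 234 233 231 232 233 232 230 230 221 135 147 225 235 235
  236 236 225]]
shift [  8.1  -2.4 -25.1] turn [-0.001  0.002 -0.   ] target [0.5999 0.084  0.0636] n [-0.338  0.054  0.94 ]
```

Run:
```python
from h import *
plan([.6048,.0825,.047],np.radians(-9),.009,np.array([.0027,-.0003,.008]),-1)
```

```text
shift [  9.8  -3.1 -24.8] turn [-0.001  0.002 -0.   ] target [0.6016 0.0833 0.0639] n [-0.338  0.054  0.94 ]
```

```bash
python3 -m inch '[4,-1,-9,0,0,0,0, 7,-2,-18,0,0,0,0, 9.5,-2.5,-24,0,0,0,0, 9.5,-2.5,-24,0,0,0,0, 9.5,-2.5,-24,0,0,0,0]'
python3 - <<'E'
from h import *
np.set_printoptions(precision=4,suppress=True)
d=np.array([.0027,-.0003,.008]); N=nestR(np.radians(-9)); o=bot.get_obs(); X=np.array(o["eef_pos"])+R.from_quat(o["tool_rot"]).as_matrix()@d; print("disc",X,"in nest",N.T@(X-[.6048,.0825,.047]))
plan([.6048,.0825,.047],np.radians(-9),.0,d,-1)
for n in("side","top"):
    im=bot.camera(n); q=proj(n,(np.r_[circ(.02,0),circ(.02,.018)])@N.T+X); print(n,"pred",q.min(0),q.max(0),proj(n,X+.018*N[:,2]))
    for s in bot.silhouettes(n,"small_blank"):
        v,u=np.nonzero(s["mask"]); 
        if np.hypot(*(np.array(s["uv"])-proj(n,X)[0]))<25: print(s["uv"],u.min(),u.max(),v.min(),v.max())
    for s in bot.spot_point(n,"blue_dot"): print("dot",s["uv"],round(s["confidence"],2))
E
```

```text
clock: 17.52
eef_pos: [0.6007, 0.0836, 0.0633]
tool_rot: [0.077, 0.982, -0.013, 0.173]
ft_force: [-0.8, -0.5, 0.0]
grip_width: 0.034
grasp_force: 59.9
disc [0.6008 0.0833 0.0548] in nest [-0.0012  0.0002  0.0088]
shift [ 4.  -0.8 -7.8] turn [-0.001 -0.     0.   ] target [0.6047 0.0828 0.0554] n [-0.338  0.054  0.94 ]
side pred [200.3053 211.9948] [223.1429 233.8577] [[212.8571 219.6057]]
[216.4, 225.3] 202 223 216 235
dot [274.5, 347.0] 0.74
dot [286.9, 306.5] 0.69
dot [210.9, 217.4] 0.49
top pred [230.6756 151.9075] [247.9206 169.6198] [[238.9415 161.5056]]
[242.5, 155.0] 238 244 153 157
dot [241.6, 163.2] 0.51
dot [152.1, 228.3] 0.48
```

```bash
python3 -m inch '[1,0,0,0,0,0,0, 2,-0.2,-3,0,0,0,0, 3,-0.5,-5.5,0,0,0,0, 3.5,-0.6,-7,0,0,0,0, 3.5,-0.6,-7,0,0,0,0]'
python3 - <<'E'
from h import *
np.set_printoptions(precision=4,suppress=True)
d=np.array([.0027,-.0003,.008]); N=nestR(np.radians(-9)); o=bot.get_obs(); X=np.array(o["eef_pos"])+R.from_quat(o["tool_rot"]).as_matrix()@d; print("in nest",N.T@(X-[.6048,.0825,.047]),"F",N.T@o["ft_force"])
E
```

```text
clock: 18.23
eef_pos: [0.6045, 0.0833, 0.057]
tool_rot: [0.077, 0.982, -0.013, 0.174]
ft_force: [0.4, -0.5, -0.9]
grip_width: 0.0342
grasp_force: 59.9
in nest [0.0003 0.0004 0.0015] F [ 0.1188 -0.3885 -0.9789]
```

```bash
cat > sn.py <<'E'
from h import *
np.set_printoptions(precision=4,suppress=True)
d=np.array([.0027,-.0003,.008]); N=nestR(np.radians(-9)); o=bot.get_obs(); X=np.array(o["eef_pos"])+R.from_quat(o["tool_rot"]).as_matrix()@d; print("in nest",N.T@(X-[.6048,.0825,.047]),"F",N.T@o["ft_force"])
E
python3 -m inch '[0.3,0,-1,0,0,0,0, 0.6,0,-2,0,0,0,0, 0.6,0,-2,0,0,0,0, 0.6,0,-2,0,0,0,0]'; python3 sn.py
```

```text
clock: 18.57
eef_pos: [0.6054, 0.0834, 0.0556]
tool_rot: [0.077, 0.982, -0.013, 0.174]
ft_force: [-0.3, 0.0, -1.3]
grip_width: 0.0343
grasp_force: 59.9
in nest [ 0.0007  0.0007 -0.    ] F [-0.7108 -0.0276 -1.1633]
```

```bash
python3 -m inch '[0.3,0,-1,0,0,0,0, 0.6,0,-2,0,0,0,0, 0.6,0,-2,0,0,0,0, 0.6,0,-2,0,0,0,0]'; python3 sn.py
```

```text
clock: 18.9
eef_pos: [0.6057, 0.0834, 0.0552]
tool_rot: [0.077, 0.982, -0.013, 0.175]
ft_force: [-8.7, -0.3, 11.2]
grip_width: 0.0341
grasp_force: 62.8
in nest [ 0.0009  0.0007 -0.0005] F [-4.1596 -1.7005 13.426 ]
```

```bash
python3 -m inch '[-0.6,0,1.5,0,0,0,0, -0.6,0,1.5,0,0,0,60, -0.6,0,1.5,0,0,0,80, -0.6,0,1.5,0,0,0,100, -0.6,0,1.5,0,0,0,100]'; python3 -m inch '[-10,1,28,0,0,0,100, -20,3,60,0,0,0,100, -27,4,90,0,0,0,100, -67,4,110,0,0,0,100, -107,4,120,0,0,0,100, -127,4,120,0,0,0,100]'; python3 chk.py S; python3 chk.py L
```

```text
clock: 19.32
eef_pos: [0.6055, 0.0833, 0.055]
tool_rot: [0.077, 0.982, -0.013, 0.174]
ft_force: [0.3, -0.6, 0.6]
grip_width: 0.0804
grasp_force: 0.0
clock: 19.82
eef_pos: [0.4768, 0.0874, 0.1773]
tool_rot: [0.077, 0.981, -0.012, 0.175]
ft_force: [-1.3, -0.0, 0.0]
grip_width: 0.0853
grasp_force: 0.0
side 0.89 mask 199 220 217 236 cen 209.9 226.4 348
  pred 0 199.0 221.8 215.2 236.9 [210.3525 226.0298]
  pred 0.004 199.5 222.3 213.7 235.6 [210.8436 224.6182]
side 0.4 mask 177 238 207 256 cen 207.3 233.8 1362
  pred 0 199.0 221.8 215.2 236.9 [210.3525 226.0298]
  pred 0.004 199.5 222.3 213.7 235.6 [210.8436 224.6182]
  white 446 [211.1143 220.991 ] ell ((212.4147491455078, 219.97225952148438), (24.436216354370117, 32.720882415771484), 108.46094512939453) pred top [211.5182 222.7717]
  dot [278.0, 346.8] 0.91
  dot [211.5, 223.8] 0.75
  dot [285.8, 308.2] 0.69
  dotcol [211.5 223. ] 2
  ring [196. 220.] [223. 239.] 141
top 0.76 mask 231 248 151 169 cen 239.4 159.8 259
  pred 0 230.8 248.0 151.1 168.7 [239.4237 159.9294]
  pred 0.004 230.6 247.8 151.4 169.1 [239.2477 160.261 ]
  white 595
[... 444 characters left out ...]
.6024 178.2736]
  white 318 [215.3899 177.4717] ell ((213.9912567138672, 180.64529418945312), (21.827726364135742, 33.192909240722656), 106.84403228759766) pred top [215.3316 176.2593]
  dot [214.3, 174.0] 0.83
  dotcol 0 0
  ring [199. 175.] [229. 191.] 122
top 0.71 mask 297 319 130 154 cen 307.8 142.6 444
  pred 0 295.0 318.9 130.9 154.7 [306.9455 142.7776]
  pred 0.004 295.3 319.2 131.1 155.0 [307.2613 143.0302]
  white 508 [309.0118 144.5846] ell ((307.62359619140625, 143.38751220703125), (31.072294235229492, 31.882177352905273), 165.35641479492188) pred top [307.6185 143.3359]
  dot [308.2, 138.6] 0.84
  dot [242.0, 157.1] 0.37
  dotcol [309.  139.5] 2
  ring [293. 128.] [320. 156.] 129
```

Run:
```python
import cv2,numpy as np
s=cv2.imread("pics/side_chkL.png"); t=cv2.imread("pics/top_chkL.png")
f=lambda a,w,h: cv2.resize(a,(w,h),interpolation=cv2.INTER_CUBIC)
a=np.vstack([f(s[160:200,190:240],375,300),f(s[205:245,185:235],375,300)])
b=np.vstack([f(t[120:160,282:332],375,300),f(t[140:180,215:265],375,300)])
cv2.imwrite("pics/v10.png",np.hstack([a,b]))
```

```text
(no output)
```

View pics/v10.png

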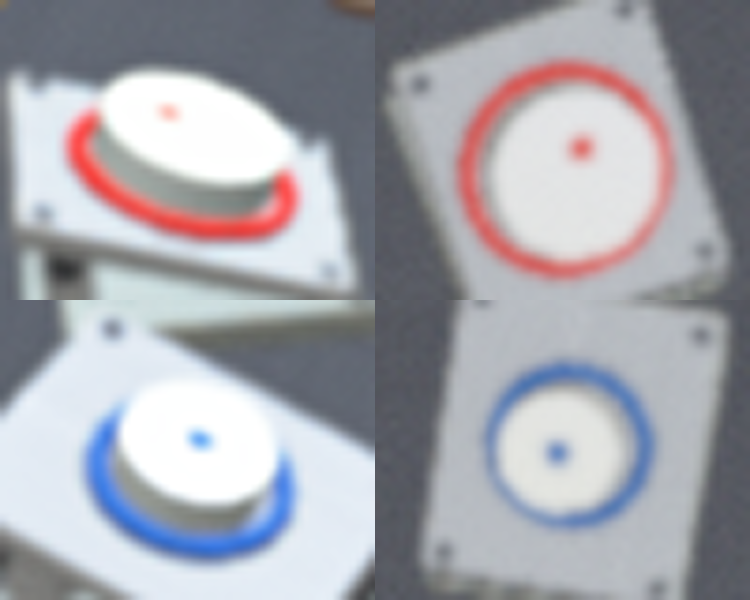

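Both blanks appear inside their rings: large top-face centre at about (215,177) side, small at about (211,223). As a tilt check I'll compare face moments.

Run:
```python
from h import *
np.set_printoptions(precision=3,suppress=True)
s=cv2.imread("pics/side_chkL.png"); g=s.min(2)
def mom(h): m=cv2.moments(h.astype(np.float32).reshape(-1,1,2)); a=m["m00"]; return np.array([m["m10"]/a,m["m01"]/a,m["mu20"]/a,m["mu11"]/a,m["mu02"]/a])
for nm,c,yaw,r,uv,kk in(("L",[.648,-.079,.047],20.5,.028,(215,176),"red"),("S",[.6048,.0825,.047],-9,.02,(211.5,222.5),"blue")):
    m=np.zeros(g.shape,np.uint8); p=near((g>246)|colmask(s,kk),uv,15).astype(int)
    p=near(g>246,uv,15).astype(int); m[p[:,1],p[:,0]]=255
    k,_=cv2.findContours(cv2.resize(m,None,fx=1,fy=1),cv2.RETR_EXTERNAL,cv2.CHAIN_APPROX_NONE); k=max(k,key=cv2.contourArea); h=cv2.convexHull(k)
    mm=np.zeros_like(m); cv2.fillPoly(mm,[h],1); M=cv2.moments(mm,True); a=M["m00"]; print(nm,"meas",np.array([M["m10"]/a,M["m01"]/a,M["mu20"]/a,M["mu11"]/a,M["mu02"]/a]),"area",a)
    N=nestR(np.radians(yaw))
    for tx in(-.08,0,.08):
        for ty in(-.08,0,.08):
            if tx and ty: continue
            q=proj("side",(circ(r,.018)@R.from_rotvec([tx,ty,0]).as_matrix().T)@N.T+c); print("  tilt",tx,ty,mom(q),"area",cv2.contourArea(q.astype(np.float32)))
```

```text
L meas [215.796 176.756  35.78    8.959  11.216] area 225.0
  tilt -0.08 0 [215.26  176.747  37.39    9.217  15.176] area 276.01929059426766
  tilt 0 -0.08 [215.85  176.536  35.393  11.832  13.631] area 232.54819371714257
  tilt 0 0 [215.239 176.383  37.383   9.578  12.306] area 241.16650784539524
  tilt 0 0.08 [214.615 176.271  38.929   7.086  11.308] area 248.1636838573031
  tilt 0.08 0 [215.204 176.059  37.41    9.801   9.676] area 204.9141837822972
S meas [211.071 223.067  24.453   3.571  15.214] area 238.0
  tilt -0.08 0 [210.86  222.972  26.991   3.35   16.612] area 262.7384567911504
  tilt 0 -0.08 [211.847 222.897  25.428   5.266  16.319] area 247.27962201391347
  tilt 0 0 [211.207 222.524  26.471   4.307  14.849] area 243.1872277307557
  tilt 0 0.08 [210.554 222.192  27.256   3.142  13.46 ] area 237.43298755958676
  tilt 0.08 0 [211.541 222.116  25.897   5.291  13.146] area 222.12118337710854
```

Both faces are parallel to their floors. Now I localise the gauge.

Run:
```python
from h import *
np.set_printoptions(precision=4,suppress=True)
ob={}
for n,uv,rr in(("top",(411,210),20),("side",(305,122),16)):
    im=bot.camera(n); g=im.max(2)
    p=near(g<60,uv,rr); k=cv2.convexHull(p.astype(np.float32)); M=cv2.moments(k); c=np.array([M["m10"],M["m01"]])/M["m00"]
    print(n,"dark",len(p),p.min(0),p.max(0),"cen",c,cv2.minAreaRect(p.astype(np.float32))); ob[n]=(c,p)
    for t in("gauge","stand"):
        for s in bot.silhouettes(n,t): 
            v,u=np.nonzero(s["mask"]); print(n,t,s["uv"],u.min(),u.max(),v.min(),v.max(),round(s["confidence"],2))
a=np.linspace(0,2*np.pi,30); H=np.r_[np.c_[.028*np.cos(a),0*a-.012,.105+.028*np.sin(a)],np.c_[.028*np.cos(a),0*a+.012,.105+.028*np.sin(a)]]
def P(q): return H@R.from_rotvec([0,0,q[2]]).as_matrix().T+[q[0],q[1],0]
for y in(-.15,0,.15):
    s=least_squares(lambda q:np.r_[hull_centroid("top",P([*q,y]))-ob["top"][0],hull_centroid("side",P([*q,y]))-ob["side"][0]],[.48,-.33],diff_step=1e-4)
    for n in ob: qq=proj(n,P([*s.x,y])); print(y,s.x,s.fun,n,qq.min(0),qq.max(0),cv2.minAreaRect(qq.astype(np.float32)))
```

```text
top dark 294 [392. 200.] [418. 221.] cen [407.792  210.6836] ((408.46282958984375, 212.45172119140625), (22.376384735107422, 24.32745933532715), 52.4314079284668)
top gauge [410.2, 212.6] 400 418 199 221 0.79
top gauge [163.6, 150.5] 161 164 145 157 0.51
top stand [395.7, 214.1] 382 418 194 231 0.84
top stand [389.6, 270.9] 373 410 253 290 0.57
side dark 719 [290. 107.] [320. 137.] cen [304.6039 121.4746] ((305.0, 122.0), (30.0, 30.0), 90.0)
side stand [362.9, 158.1] 341 378 140 177 0.96
side stand [306.7, 155.6] 286 319 132 166 0.94
side stand [218.7, 181.8] 202 227 171 189 0.56
-0.15 [ 0.4786 -0.3161] [ 0.3544  0.219  -0.3131  0.8098] top [399.6445 198.3403] [416.6798 223.3621] ((408.16815185546875, 210.9053192138672), (16.117511749267578, 23.727441787719727), 9.178071975708008)
-0.15 [ 0.4786 -0.3161] [ 0.3544  0.219  -0.3131  0.8098] side [292.3049 110.121 ] [316.2123 134.4892] ((304.24591064453125, 122.24626159667969), (22.267215728759766, 24.25096321105957), 34.44876480102539)
0 [ 0.4785 -0.3161] [ 0.36    0.2032 -0.2973  0.8294] top [400.0131 198.9692] [416.3402 222.7682] ((408.1703796386719, 210.888671875), (16.31682014465332, 23.738300323486328), 0.5497138500213623)
0 [ 0.4785 -0.3161] [ 0.36    0.2032 -0.2973  0.8294] side [292.6275 110.0752] [315.8542 134.4675] ((304.3251037597656, 122.30462646484375), (22.24811553955078, 24.374120712280273), 19.535350799560547)
0.15 [ 0.4785 -0.3161] [ 0.3602  0.1879 -0.2815  0.8348] top [399.598  198.4447] [416.7201 223.356 ] ((408.175537109375, 210.87149047851562), (23.76634407043457, 16.39703941345215), 81.80696868896484)
0.15 [ 0.4785 -0.3161] [ 0.3602  0.1879 -0.2815  0.8348] side [293.2048 110.0698] [315.5159 134.4447] ((304.2527160644531, 122.27931213378906), (24.370092391967773, 22.288318634033203), 85.84542846679688)
```

Run:
```python
from h import *
np.set_printoptions(precision=3,suppress=True)
im=bot.camera("top")
for t in("gauge","stand"):
    for s in bot.silhouettes("top",t)[:1]:
        k,_=cv2.findContours(s["mask"].astype(np.uint8),0,1); k=max(k,key=cv2.contourArea); print(t,s["uv"],cv2.minAreaRect(k)); h=cv2.convexHull(k); print(cv2.approxPolyDP(h,3,True).reshape(-1,2).tolist())
S=np.array([[.045,.045,.01],[.045,-.045,.01],[-.045,-.045,.01],[-.045,.045,.01]])
for y in(0,.05,.1,.15): print(y,proj("top",S@R.from_rotvec([0,0,y]).as_matrix().T+[.4795,-.3175,0]).tolist())
g=im.max(2); print(g[196:224:1,396:422])
```

```text
gauge [409.1, 210.4] ((409.5, 210.5), (23.0, 19.0), 90.0)
[[415, 199], [418, 219], [406, 222], [400, 208], [405, 199]]
stand [393.8, 214.8] ((399.46038818359375, 212.6039581298828), (35.124813079833984, 35.02531051635742), 84.2894058227539)
[[414, 194], [418, 227], [387, 231], [382, 198]]
0 [[380.9459120825349, 194.2594682897573], [415.50450761471427, 194.67414000091307], [415.70046533503535, 229.99976565707698], [381.01542823741096, 229.8225346666981]]
0.05 [[380.0997200205918, 195.15698297724828], [414.62049143631043, 193.80605552855627], [416.53450515905024, 229.09600404437555], [381.91159688884204, 230.69686667009105]]
0.1 [[379.29880258806696, 196.09753369033038], [413.69584975102896, 192.98345483964266], [417.32276015171266, 228.15045501293932], [382.84890136290574, 231.5244662272268]]
0.15 [[378.5452086836061, 197.07878892694188], [412.73284691446986, 192.20837571064368], [418.0633079280781, 227.16549999816132], [383.8249507763904, 232.30324560638107]]
[[133 136 137 139 140 140 144 140 142 141 142 143 142 142 145 148 147 147
  144 132 109  99  97  95  97  97]
 [141 140 143 142
[... 2226 characters left out ...]
35  35  31
   34  35  33  35  47  69  92  93]
 [141 143 143 144 141 143 142 134 115  73  34  18  19  24  18  30  34  31
   24  32  35  38  51  79  93  97]
 [140 142 145 143 143 142 142 140 130  98  48  17  18  12  25  30  33  31
   32  30  30  37  62  86  97  98]
 [140 145 144 141 145 146 141 142 139 120  75  35   5  23  22  26  22  25
   33  36  41  59  84 104 104  98]
 [135 142 142 143 143 143 143 143 142 130  99  55  27  21  37  44  54  56
   64  74  86  97 110 117 108  98]
 [129 139 146 145 145 145 141 142 142 140 124  98  76  75  82  90  96 107
  112 125 128 130 128 120 107  97]
 [127 141 144 145 145 142 145 142 143 144 140 131 126 127 128 131 130 135
  137 141 142 142 132 117 102  98]]
```

```bash
python3 - <<'E'
from h import *
print(onz("top",(413.7,210.5),.133),onz("top",(413.7,211),.125),onz("side",(305,122),.105))
for x,y in((.4795,-.3185),(.4795,-.3215)):
  a=np.linspace(0,2*np.pi,30)
  for yy in(-.012,.012):
    q=proj("top",np.c_[.028*np.cos(a),0*a+yy,.105+.028*np.sin(a)]@R.from_rotvec([0,0,.13]).as_matrix().T+[x,y,0]); print(y,yy,q.min(0),q.max(0))
o=bot.get_obs(); print(o["joint_pos"],o["eef_pos"],R.from_quat(o["tool_rot"]).as_matrix()[:,0])
E
python3 down.py "[.4795,-.3205,.19]" 187.5
```

```text
[ 0.47823527 -0.32184477  0.133     ] [ 0.47745356 -0.32415411  0.125     ] [ 0.47707164 -0.31854218  0.105     ]
-0.3185 -0.012 [410.27217982 198.10565365] [417.63370391 221.61360805]
-0.3185 0.012 [400.6431663  199.31159826] [407.62258937 222.87082112]
-0.3215 -0.012 [411.48284984 198.11973563] [418.89185149 221.62130302]
-0.3215 0.012 [401.86112021 199.3253598 ] [408.88905048 222.87858249]
[ 0.27121712  0.00451218 -0.46674725  0.77699351 -0.14192572  0.4050652 ] [0.47843714 0.08737856 0.17526131] [-0.9273087   0.14706222 -0.34419658]
shift [   1.1 -407.9   14.7] turn [0.003 0.353 0.285]
```

```bash
python3 -m inch '[0,-40,20,0,0.05,0.04,100, 0,-80,20,0,0.1,0.08,100, 0,-120,20,0.001,0.15,0.12,100, 0,-160,20,0.001,0.2,0.16,100, 0,-200,20,0.002,0.25,0.2,100, 0,-240,20,0.002,0.3,0.24,100, 0,-280,18,0.003,0.353,0.285,100, 0,-320,16,0.003,0.353,0.285,100]'; python3 down.py "[.478,-.3205,.16]" 187.5
```

```text
clock: 21.53
eef_pos: [0.4797, -0.2351, 0.1909]
tool_rot: [-0.066, 0.998, 0.0, -0.001]
ft_force: [0.9, 0.0, -0.5]
grip_width: 0.0856
grasp_force: 0.0
shift [ -1.7 -85.4 -30.9] turn [-0.    -0.001 -0.002]
```

```bash
python3 -m inch '[-1,-40,0,0,0,0,100, -1.5,-85,0,0,0,0,100, -1.5,-85,-30,0,0,0,100, -1.5,-85,-60,0,0,0,100, -1.5,-85,-60,0,0,0,100]'; python3 -c "
from h import *
o=bot.get_obs(); print(o['eef_pos'])
im=bot.camera('top'); g=im.max(2); print(proj('top',o['eef_pos']))
im=bot.camera('side'); cv2.imwrite('pics/side_g.png',im)
for s in bot.silhouettes('side','gauge'): print(s['uv'],s['confidence'])
"; python3 down.py "[.478,-.3205,.089]" 187.5
```

```text
clock: 21.95
eef_pos: [0.473, -0.3165, 0.1249]
tool_rot: [-0.064, 0.998, 0.004, -0.005]
ft_force: [-0.1, 1.0, -1.5]
grip_width: 0.0856
grasp_force: 0.0
[ 0.47296681 -0.31646599  0.12490585]
[[410.47880243 212.90891188]]
[303.8, 122.8] 0.86
shift [  0.8  -3.  -43. ] turn [ 0.    -0.    -0.001]
```

```bash
python3 -m inch '[0,-2,-15,0,0,0,100, 0,-2,-30,0,0,0,100, 0,-2,-40,0,0,0,100, 0,-2,-42,0,0,0,100, 0,-2,-42,0,0,0,100]'; python3 -m inch '[0,0,0,0,0,0,60, 0,0,0,0,0,0,40, 0,0,0,0,0,0,20, 0,0,0,0,0,0,0, 0,0,0,0,0,0,0, 0,0,0,0,0,0,0, 0,0,0,0,0,0,0, 0,0,0,0,0,0,0]'
```

```text
clock: 22.52
eef_pos: [0.4773, -0.3193, 0.0899]
tool_rot: [-0.066, 0.998, -0.0, -0.0]
ft_force: [0.8, -0.2, -0.0]
grip_width: 0.0854
grasp_force: 0.0
clock: 23.18
eef_pos: [0.4771, -0.3199, 0.0897]
tool_rot: [-0.065, 0.998, -0.0, 0.0]
ft_force: [-0.9, -0.3, 3.4]
grip_width: 0.0234
grasp_force: 59.8
```

```bash
python3 -m inch '[0,0,15,0,0,0,0, 0,0,40,0,0,0,0, 0,0,70,0,0,0,0, 0,0,100,0,0,0,0, 0,0,100,0,0,0,0, 0,0,100,0,0,0,0]'; python3 -c "
from h import *
np.set_printoptions(precision=4,suppress=True)
o=bot.get_obs(); P=np.array(o['eef_pos']); print(P); R0=R.from_quat(o['tool_rot']).as_matrix()
im=bot.camera('side'); q=proj('side',P+R0@[0,0,.0697])[0]; print('pred tip',q, proj('side',P+R0@[0,0,.0667]))
for s in bot.spot_point('side','tip'): print('tip',s['uv'],round(s['confidence'],2))
for s in bot.spot_point('side','gauge'): print('gauge',s['uv'],round(s['confidence'],2))
p=near(colmask(im,'red'),q,14); print('red',len(p),p.mean(0) if len(p) else 0)
if len(p): print('world on y',[ (lambda a,d:a+d*(P[1]-a[1])/d[1])(*ray('side',p.mean(0)))])
"
```

```text
clock: 23.68
eef_pos: [0.478, -0.3203, 0.1909]
tool_rot: [-0.065, 0.998, -0.001, 0.001]
ft_force: [-0.7, -0.9, -1.6]
grip_width: 0.0235
grasp_force: 60.5
[ 0.478  -0.3203  0.1909]
pred tip [304.9487 115.6817] [[305.005  114.5696]]
tip [303.1, 159.4] 0.73
gauge [304.5, 120.4] 0.63
gauge [215.1, 186.5] 0.21
red 3 [304.6667 115.3333]
world on y [array([ 0.4789, -0.3203,  0.1222])]
```

Run:
```python
from h import *
np.set_printoptions(precision=4,suppress=True)
c=np.array([.648,-.079,.047]); N=nestR(np.radians(20.5)); n=N[:,2]; pl=c+.018*n
for nm,k in(("top",(309.1,139.3)),("top",(308.3,138.5)),("side",(211.9,174.4)),("side",(214,175.2))):
    o,d=ray(nm,k); X=o+d*((pl-o)@n)/(d@n); print(nm,k,X,"in nest mm",(N.T@(X-c)*1e3).round(1))
g=cv2.imread("pics/side_chkL.png").astype(int); a=g[168:184,204:224]; r=(a[...,2]-a[...,1]); print(r)
D=c+N@[.0085,-.003,.018]; print(D,proj("side",D),proj("top",D))
plan(D,np.radians(20.5),.03,np.array([-.0005,0,.0697]),-1)
```

```text
top (309.1, 139.3) [ 0.6517 -0.0845  0.0667] in nest mm [ 8.2 -6.5 18. ]
top (308.3, 138.5) [ 0.6535 -0.0825  0.0676] in nest mm [10.7 -5.2 18. ]
side (211.9, 174.4) [ 0.6506 -0.0832  0.0665] in nest mm [ 7.6 -4.8 18. ]
side (214, 175.2) [ 0.6459 -0.0834  0.0649] in nest mm [ 2.9 -3.4 18. ]
[[-6 -6 -6 -5 -6 -6 -6 -7 -5 -7 -6 -5 -6 -6 -6 -6 -4 -6 -5 -7]
 [-5 -6 -7 -6 -7 -8 -7 -6 -7 -6 -6 -6 -6 -5 -5 -6 -6 -5 -6 -6]
 [-7 -7 -8 -4 -5 -4 -3 -4 -5 -6 -4 -9 -7 -8 -6 -6 -5 -4 -6 -5]
 [-8 -5 -1  0  0  0  0  0  0  0  0  0 -2 -4 -8 -6 -6 -6 -6 -5]
 [-5  0  0  0  0  0  0  0  0  0  0  0  0  0  0 -4 -5 -8 -6 -7]
 [-3  0  0 -1 -1 -1  0  4  5  1 -1 -1 -1  0  0  0  0 -3 -5 -7]
 [-3  0 -1  0  0  0  4 31 50 26  3 -1  0  0 -1  0  0  0  0 -4]
 [-4  0  0  0  0 -1  2 23 49 34  4  0  0  0  0  0  0  0  0  0]
 [-6 -3  0  0 -1 -1 -2  0  5  5  0  0  0  0  0  0  0  0 -1  0]
 [-9 -5  0  0  0 -1 -1 -1 -1 -2  0  0  0  0  0  0  0  0  0 -1]
 [-9 -8 -4 -2  0  0 -1 -1 -1  0  0  0  0  0  0  0  0  0  0  0]
 [-9 -7 -7 -5 -3  0  0  0 -1 -1  0  0  0  0  0  0  0  0  0  0]
 [-8 -8 -7 -7 -4 -3 -2  0  0  0 -1 -1  0  0  0  0  0  0  0  0]
 [ 0 -9 -7 -6 -6 -8 -4 -3 -2  0  0  0  0  0 -1 -1 -1 -1 -1  0]
 [32 -1 -8 -7 -6 -4 -5 -8 -5 -5 -3 -2  0  0  0  0  0  0  0  0]
 [86 30  2 -7 -8 -8 -6 -5 -6 -6 -7 -6 -5 -4 -4 -3 -2 -3 -3 -5]]
[ 0.6508 -0.0812  0.0668] [[211.5441 174.7226]] [[307.729  139.6549]]
shift [142.5 225.6 -27. ] turn [ 0.083 -0.343  0.224] target [ 0.6184 -0.0933  0.1603] n [-0.32 -0.12  0.94]
```

```bash
python3 - <<'E'
from h import *
c=np.array([.648,-.079,.047]); N=nestR(np.radians(20.5)); D=c+N@[.0079,-.0055,.018]; print(D)
plan(D,np.radians(20.5),.03,np.array([-.0005,0,.0697]),-1)
E
python3 -m inch '[20,32,15,0,0,0,0, 40,64,25,0.01,-0.05,0.03,0, 60,96,25,0.025,-0.1,0.065,0, 80,128,25,0.04,-0.16,0.1,0, 100,160,25,0.055,-0.22,0.14,0, 120,190,20,0.07,-0.28,0.18,0, 138,215,10,0.083,-0.343,0.224,0, 142,223,0,0.083,-0.343,0.224,0]'
python3 -m inch '[0,0,0,0,0,0,0, 0,0,0,0,0,0,0]'
cat > tip.py <<'E'
from h import *
np.set_printoptions(precision=4,suppress=True)
c=np.array([.648,-.079,.047]); N=nestR(np.radians(20.5)); D=c+N@[.0079,-.0055,.018]; dt=np.array([-.0005,0,.0697])
o=bot.get_obs(); P=np.array(o["eef_pos"]); R0=R.from_quat(o["tool_rot"]).as_matrix(); X=P+R0@dt
print("eef",P,"tip in nest rel dot mm",(N.T@(X-D)*1e3).round(1),"axis err",(N.T@R0[:,2]).round(3),"F nest",(N.T@o["ft_force"]).round(2),"grip",o["grip_width"],o["grasp_force"])
plan(D,np.radians(20.5),.03,dt,-1)
B=X+.003*N[:,2]
for n in("side","top"):
    im=bot.camera(n).astype(int); cv2.imwrite(f"pics/tip_{n}.png",im); print(n,"ball pred",proj(n,B),"dot pred",proj(n,D))
    r=im[...,2]-im[...,1]; q=proj(n,(B+D)/2)[0].round().astype(int); w=r[q[1]-14:q[1]+14,q[0]-11:q[0]+12].copy(); m=(w>18).astype(np.uint8)
    k,lab,st,ce=cv2.connectedComponentsWithStats(m,connectivity=8)
    for i in range(1,k):
        ww=np.where(lab==i,w,0); v,u=np.nonzero(ww); print("  red blob",(np.array([(u*ww[v,u]).sum(),(v*ww[v,u]).sum()])/ww.sum()+q-[11,14]).round(1),st[i,4],ww.max())
E
python3 tip.py
```

```text
[ 0.6511131  -0.08370791  0.06661643]
shift [142.8 223.1 -27.2] turn [ 0.083 -0.343  0.224] target [ 0.6187 -0.0958  0.1601] n [-0.32 -0.12  0.94]
clock: 24.5
eef_pos: [0.6179, -0.0931, 0.1865]
tool_rot: [-0.177, 0.969, 0.032, 0.172]
ft_force: [-0.7, -1.4, -0.9]
grip_width: 0.0236
grasp_force: 60.4
clock: 24.67
eef_pos: [0.6172, -0.0959, 0.1866]
tool_rot: [-0.175, 0.969, 0.031, 0.17]
ft_force: [-0.8, 0.0, -1.6]
grip_width: 0.0226
grasp_force: 60.4
eef [ 0.6172 -0.0959  0.1866] tip in nest rel dot mm [ 7.5  0.5 55.4] axis err [-0.002  0.    -1.   ] F nest [-1.24  0.3  -1.28] grip 0.022580648921436335 60.41088581085205
shift [  1.6   0.1 -26.5] turn [ 0.    -0.002 -0.   ] target [ 0.6187 -0.0958  0.1601] n [-0.32 -0.12  0.94]
side ball pred [[215.8385 150.8382]] dot pred [[211.7531 174.2105]]
  red blob [215.4 151.4] 9 46
  red blob [212.  174.5] 6 50
  red blob [203.  175.5] 2 38
top ball pred [[312.5331 140.3213]] dot pred [[308.7674 139.5442]]
  red blob [308.  130.1] 71 118
  red blob [309.5 139.4] 19 110
  red blob [300.2 152.8] 3 84[ WARN:0@0.658] global loadsave.cpp:1063 imwrite_ Unsupported depth image for selected encoder is fallbacked to CV_8U.
```

```bash
python3 -m inch '[0.5,0,-13,0,0,0,0, 1.6,0,-26,0,0,0,0, 5,1.3,-36,0,-0.002,0,0, 8,2.5,-45,0,-0.002,0,0, 8,2.5,-45,0,-0.002,0,0, 8,2.5,-45,0,-0.002,0,0]';python3 tip.py 2>/dev/null
```

```text
clock: 25.27
eef_pos: [0.6269, -0.0948, 0.144]
tool_rot: [-0.175, 0.969, 0.03, 0.173]
ft_force: [0.1, -0.4, -2.2]
grip_width: 0.023
grasp_force: 60.4
eef [ 0.6269 -0.0948  0.144 ] tip in nest rel dot mm [ 2.3 -2.1 12.1] axis err [ 0.004 -0.003 -1.   ] F nest [-0.81 -0.42 -2.08] grip 0.022969050173700267 60.41197657585144
shift [-8.2 -1.  16.1] turn [0.001 0.004 0.002] target [ 0.6187 -0.0958  0.1601] n [-0.32 -0.12  0.94]
side ball pred [[212.5935 167.751 ]] dot pred [[211.7531 174.2105]]
  red blob [212.  167.8] 4 39
  red blob [202.  180.4] 34 177
  red blob [212.  174.5] 6 50
top ball pred [[310.5534 139.3002]] dot pred [[308.7674 139.5442]]
  red blob [306.8 130.1] 72 119
  red blob [299.2 151.7] 3 66
```

```bash
python3 -m inch '[-3.3,0.9,-1,0,0,0,0, -3.3,0.9,-1,0,0,0,0, -2.2,1.3,-4.3,0,0,0,0, -1.1,1.7,-7.6,0,0,0,0, -1.1,1.7,-7.6,0,0,0,0, -1.1,1.7,-7.6,0,0,0,0]';python3 tip.py 2>/dev/null
```

```text
clock: 25.87
eef_pos: [0.6256, -0.0923, 0.1361]
tool_rot: [-0.175, 0.969, 0.03, 0.173]
ft_force: [-0.2, 0.2, -0.9]
grip_width: 0.0235
grasp_force: 60.4
eef [ 0.6256 -0.0923  0.1361] tip in nest rel dot mm [-0.7  0.7  4.8] axis err [ 0.004 -0.003 -1.   ] F nest [-0.43  0.31 -0.85] grip 0.023547831755273314 60.411529541015625
shift [-6.9 -3.6 24. ] turn [0.001 0.004 0.001] target [ 0.6187 -0.0958  0.1601] n [-0.32 -0.12  0.94]
side ball pred [[213.0601 171.4953]] dot pred [[211.7531 174.2105]]
  red blob [212.3 173.8] 9 84
  red blob [203. 182.] 50 176
top ball pred [[309.2047 140.409 ]] dot pred [[308.7674 139.5442]]
  red blob [306.5 130.4] 79 120
  red blob [298.3 151.9] 7 93
```

```bash
python3 -m inch '[0.7,0.2,-2,0,0,0,0, 1.3,0.5,-3.8,0,0,0,0, 1.3,0.5,-3.8,0,0,0,0]';python3 tip.py 2>/dev/null|head -1; python3 -m inch '[0.7,0.2,-1.9,0,0,0,0, 0.7,0.2,-1.9,0,0,0,0, 0.7,0.2,-1.9,0,0,0,0]';python3 tip.py 2>/dev/null
```

```text
clock: 26.22
eef_pos: [0.627, -0.0918, 0.1323]
tool_rot: [-0.175, 0.969, 0.03, 0.173]
ft_force: [0.2, -0.6, -1.9]
grip_width: 0.0234
grasp_force: 60.4
eef [ 0.627  -0.0918  0.1323] tip in nest rel dot mm [-0.7  0.7  0.7] axis err [ 0.004 -0.003 -1.   ] F nest [-0.65 -0.62 -1.83] grip 0.02339106758371703 60.411458015441895
clock: 26.57
eef_pos: [0.628, -0.0918, 0.131]
tool_rot: [-0.175, 0.969, 0.03, 0.173]
ft_force: [-0.1, -0.0, -2.2]
grip_width: 0.0229
grasp_force: 60.4
eef [ 0.628  -0.0918  0.131 ] tip in nest rel dot mm [-0.2  0.3 -0.8] axis err [ 0.005 -0.003 -1.   ] F nest [-0.84  0.02 -2.  ] grip 0.02286004299528813 60.41821360588074
shift [-9.2 -4.1 29.1] turn [0.001 0.005 0.001] target [ 0.6187 -0.0958  0.1601] n [-0.32 -0.12  0.94]
side ball pred [[212.1046 173.4732]] dot pred [[211.7531 174.2105]]
  red blob [212.3 174. ] 7 81
  red blob [203.8 182.8] 60 176
top ball pred [[308.832 139.789]] dot pred [[308.7674 139.5442]]
  red blob [306.2 130.3] 77 120
  red blob [298.2 151.5] 6 73
```

```bash
cat > avg.py <<'E'
from h import *
N=nestR(np.radians(20.5)); D=np.array([.648,-.079,.047])+N@[.0079,-.0055,.018]; F=[];X=[]
for i in range(8):
    bot.camera("side"); o=bot.get_obs(); F.append(N.T@o["ft_force"]); X.append(N.T@(np.array(o["eef_pos"])+R.from_quat(o["tool_rot"]).as_matrix()@[-.0005,0,.0697]-D)*1e3)
print("F",np.mean(F,0).round(2),np.std(F,0).round(2),"tip",np.mean(X,0).round(2),np.std(X,0).round(2),o["clock"])
E
python3 avg.py; python3 -m inch '[0.7,0.2,-1.9,0,0,0,0, 0.7,0.2,-1.9,0,0,0,0, 0.7,0.2,-1.9,0,0,0,0]';python3 avg.py
```

```text
F [-0.4   0.12 -0.63] [0.6  0.41 0.56] tip [-0.2   0.35 -0.74] [0.01 0.01 0.03] 27.0667
clock: 27.32
eef_pos: [0.6286, -0.0915, 0.129]
tool_rot: [-0.175, 0.969, 0.03, 0.173]
ft_force: [-0.7, -0.2, -0.3]
grip_width: 0.023
grasp_force: 60.5
F [-0.14 -0.05 -0.03] [0.51 0.38 0.32] tip [-0.23  0.32 -2.84] [0.02 0.02 0.02] 27.7167
```

```bash
python3 -m inch '[0.6,0.2,-1.6,0,0,0,0, 0.6,0.2,-1.6,0,0,0,0, 0.6,0.2,-1.6,0,0,0,0]';python3 avg.py;  python3 -m inch '[0.4,0.2,-1.2,0,0,0,0, 0.4,0.2,-1.2,0,0,0,0, 0.4,0.2,-1.2,0,0,0,0]';python3 avg.py; python3 avg.py; python3 tip.py 2>/dev/null
```

```text
clock: 27.97
eef_pos: [0.6292, -0.0913, 0.1274]
tool_rot: [-0.175, 0.969, 0.03, 0.173]
ft_force: [-0.8, 0.2, 0.7]
grip_width: 0.0232
grasp_force: 60.6
F [-0.19 -0.4   0.71] [0.44 0.58 0.35] tip [-0.22  0.31 -4.58] [0.01 0.01 0.02] 28.3667
clock: 28.62
eef_pos: [0.6296, -0.0911, 0.1262]
tool_rot: [-0.175, 0.969, 0.03, 0.173]
ft_force: [-0.7, 0.1, 1.5]
grip_width: 0.0233
grasp_force: 60.7
F [-0.52  0.1   1.45] [0.38 0.38 0.71] tip [-0.2   0.32 -5.86] [0.02 0.01 0.01] 29.0167
F [-0.34 -0.62  1.33] [0.38 0.4  0.41] tip [-0.2   0.33 -5.87] [0.01 0.01 0.02] 29.4167
eef [ 0.6296 -0.0912  0.1262] tip in nest rel dot mm [-0.2  0.3 -5.9] axis err [ 0.004 -0.003 -1.   ] F nest [-0.24 -0.54  1.25] grip 0.02321222249548507 60.69184899330139
shift [-10.8  -4.7  33.9] turn [0.001 0.005 0.001] target [ 0.6187 -0.0958  0.1601] n [-0.32 -0.12  0.94]
side ball pred [[211.4961 175.3994]] dot pred [[211.7531 174.2105]]
  red blob [205.3 183.8] 78 177
  red blob [212.3 174. ] 7 84
top ball pred [[308.4265 139.497 ]] dot pred [[308.7674 139.5442]]
  red blob [306.  130.3] 76 120
  red blob [318.8 136. ] 6 31
  red blob [298.2 151. ] 6 78
```

```bash
python3 -m inch '[-0.2,-0.1,0.6,0,0,0,0, -0.2,-0.1,0.6,0,0,0,0, -0.2,-0.1,0.6,0,0,0,0, -0.2,-0.1,0.6,0,0,0,0]';python3 avg.py; python3 chk.py S | grep -A1 -E "mask"; python3 chk.py L| grep -A1 mask
```

```text
clock: 29.85
eef_pos: [0.6294, -0.0912, 0.1269]
tool_rot: [-0.175, 0.969, 0.03, 0.173]
ft_force: [-0.2, 0.2, 0.8]
grip_width: 0.0231
grasp_force: 60.7
F [-0.3  -0.49  1.38] [0.33 0.46 0.47] tip [-0.23  0.36 -5.25] [0.02 0.02 0.01] 30.25
side 0.53 mask 200 220 217 236 cen 210.1 226.5 329
  pred 0 199.0 221.8 215.2 236.9 [210.3525 226.0298]
--
top 0.49 mask 232 247 151 168 cen 239.6 159.6 228
  pred 0 230.8 248.0 151.1 168.7 [239.4237 159.9294]
side 0.68 mask 202 227 171 189 cen 214.2 180.1 356
  pred 0 200.8 227.5 169.4 190.2 [214.1039 179.7697]
--
top 0.6 mask 297 309 131 149 cen 302.2 140.3 145
  pred 0 295.0 318.9 130.9 154.7 [306.9455 142.7776]
```

Everything is in place and steady, so I hand in.

```bash
python3 -c "
from workcell import bot
print(bot.job_done())"
```

```text
the job is handed in; nothing more can be done
None
```

I handed the job in at about 30 s with both blanks seated in their own nests and released, and the gauge held square on the red dot at an estimated 2.5 N push with its plunger about half in; the hand-in returned no verdict.

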